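Sweep the vegetable ends off the board into the scrap pan

TASK

Clear the trimmings from the chopping board: with the fingertips, sweep the two carrot ends and the two courgette ends across the board and through its scrap opening, so that all four drop into the steel pan underneath. Only push them, lightly: do not grip them, press down on them or lift them. Leave the garlic bulb standing where it is on the board, and leave the canister, the cruet and its stopper alone.

Things in the scene. Friction and masses are not known exactly. Their poses are not given: they have to be found in the camera images.
- board: fixed bamboo preparation board on four feet, 260 mm (its x) by 380 mm (its y) and 20 mm thick, flat top face 90 mm above the counter, no rim. Origin on the counter under the board's centre; z up, +y along its length towards the end with the scrap opening. It stands turned by up to about 20 degrees, with +y roughly to the robot's left. A rectangular opening goes right through the board: it spans x -78 to +78 mm and y +78 to +168 mm. The area where food lies is y below +78 mm
- opening (a point): centre of the scrap opening (156 mm along x, 90 mm along y), at the level of the board's top face; axes as the board's
- pan_centre (a point): centre of the inner floor of the open steel pan fixed under the scrap opening; the floor is 170 mm (x) by 102 mm (y) inside, 81 mm below the board's top face; its rim reaches up to 2 mm below the board's underside, so what goes through the opening stays in it; axes as the board's
- carrot1: first carrot end (the stalk end of a carrot, orange, 34 mm across, 24 mm high plus a short green stalk stub 8 to 11 mm long on top, about 18 g, loose, round seen from above) standing on its flat cut face on the board; origin on its axis 12 mm above the cut face; z is its own axis, up while it stands. Slides, does not roll while standing
- carrot2: second carrot end (the stalk end of a carrot, orange, 34 mm across, 24 mm high plus a short green stalk stub 8 to 11 mm long on top, about 18 g, loose, round seen from above) standing on its flat cut face on the board; origin on its axis 12 mm above the cut face; z is its own axis, up while it stands. Slides, does not roll while standing
- courgette1: first courgette end (dark green tapering stub, 41 mm across, 28 mm high plus a pale stalk stub 11 mm long and 15 mm across on top, about 30 g, loose, round seen from above) standing on its flat cut face on the board; origin on its axis 14 mm above the cut face; z is its own axis, up while it stands. Slides, does not roll while standing
- courgette2: second courgette end (dark green tapering stub, 41 mm across, 28 mm high plus a pale stalk stub 11 mm long and 15 mm across on top, about 30 g, loose, round seen from above) standing on its flat cut face on the board; origin on its axis 14 mm above the cut face; z is its own axis, up while it stands. Slides, does not roll while standing
- garlic: whole garlic bulb, off-white, 57 mm across, 57 mm high with its neck, 55 g, loose, standing on the board among the ends, at least 55 mm from each of them centre to centre; origin at the centre of its underside; to be left standing where it is
- canister: closed blue ceramic canister, 108 mm across, 158 mm high with its lid knob, on the counter to the left of the board (+y); origin at the centre of its underside; bystander
- cruet: clear glass oil cruet without its stopper, empty, 72 mm across at the foot, 158 mm high, on the counter to the right of the board (-y); origin at the centre of its underside; bystander
- stopper: clear glass cruet stopper, 45 mm high, 34 mm across, standing on its flat head on the counter to the right of the board (-y); origin at the centre of its underside; bystander

How it is judged:
By the outcome, as a careful person would: the job done as asked, in the order asked, and still so for the second after the job is handed in, with the robot touching nothing.
It also fails if it takes over 56 s, if anything falls off the work surface, if the arm or the gripper's body presses on something with over 40 N, if the wrist force passes 120 N, or if a joint passes its speed limit or range.

ROBOT

A 6-joint arm with a two-finger parallel gripper is mounted at the origin on the work surface. World frame = base frame: x ahead of the robot, y to its left, z up, the work surface at z = 0. Lengths are in m, angles in degrees, forces in N, time in s.
With the tool pointing down it reaches from about 0.4 to 0.825 m from the base axis. Payload 7 kg.
Tool frame: the origin (TCP) lies between the finger pads; the fingertips stand 14 mm ahead of it and the grasp point (between the pads) lies 5 mm behind it (r.tips_ahead is the distance from the TCP to the fingertips, in m); z points along the fingers, y is the direction in which the jaws open and shut (so a half turn about z gives the same grasp; the last joint's range is limited). The gripper opens to 88 mm and grips with 3 to 60 N. Pads are 19 mm wide; open, the fingers measure 130 mm over their backs; the gripper's body (78 mm by 193 mm) begins 47 mm behind the grasp point.
Start: joints at [-51.847, 20.546, 0.682, 0, -70.136, -16.507], TCP at [0.249, -0.627, 0.211] pointing down, gripper open.
Joint ranges: [-176.03, 176.03], [-82.01, 121.73], [-58.28, 71.71], [-173.87, 95.51], [-174.79, -0.11], [-173.66, 173.66]. Speed limits (degrees/s): [136.94, 136.94, 172.46, 180, 180, 180].

INTERFACE

Orientations are given as [roll, pitch, yaw] about the fixed x, y, z axes, in that order (R = Rz(yaw) Ry(pitch) Rx(roll)).
In Python, from plant import r gives the robot as it stands.
- The arm moves only by the tool apply_moves, never from a script. Its arguments are lists of equal length, an entry for each row: "slide": the shift along the tool's x, y, z as a fraction of full scale, a list of three; "turn": the turn, a rotation vector about the tool's x, y, z as a fraction of full scale, a list of three; "jaw": the closure, from 0 (fully open) to 1 (shut). In form: {"slide": [[dx, dy, dz], ...], "turn": [[wx, wy, wz], ...], "jaw": [jaw, ...]}. A call has 1 to 8 rows; each row shifts and turns the commanded pose from where the row before left it, along the tool's axes as they then stand; what a row does not reach is not made up. Full scale, the value 1, is 0.1 m for a shift and 1.5 rad for a turn. A row lasts 1/10 s, in which the tool goes at most 50 mm and 8.59 degrees, less where a joint would pass 70% of its speed; a pose out of reach is approached as far as the arm can. A call with a number of a shift or a turn outside -1 to 1 is refused whole. A call with a gripper value outside its range is refused whole. The fingers move at their own pace and stop on an object; "newtons" is the grip in N (left out, the last holds). Time passes only in rows, so rows that do not move let the fingers close. It gives the time, the measured TCP pose, the force and the opening at its end, in the units of the state.
- r.get_state(): the state, without advancing time (a new reading comes with each control period).
- r.capture(name): name is "scene" or "top" or "wrist"; returns a dict with "pixels" (480x640x3 uint8, blue, green, red), "depth" (480x640 float32, m along the optical axis (not along the pixel's ray), 0 where there is no reading), "fx", "fy", "cx", "cy" (pixels), "rvec" (rotation vector, rad) and "tvec" (3), from world to camera coordinates, as OpenCV has them. Camera axes: x right, y down, z forward; pixel columns grow to the right and rows downward; lengths in m; the calibration is good to about 2 mm. The wrist camera is an equidistant fisheye: a pixel r from the principal point sees the ray r / f radians off the axis. A picture is of the moment at which its call begins.
- r.close_job(): hands the job in, once; it reports no verdict.
The state is a dict: "time_s": time; "joints": joint angles; "qd": joint speeds; "joint_torque": joint torques, N m; "tcp_pos": TCP position; "eef_rot": TCP orientation; "contact_force": force on the tool from outside, world axes, zero at the start; "moment": the same for the moment, N m; "gripper_width": finger opening in m.
Only numpy, scipy, OpenCV 4.12 (cv2) and the standard library are available. Lean on these libraries where they do the work, as an engineer would, in place of code of your own. Each camera call takes 0.05 s, during which the arm holds its last target.

## Working session

There is one attempt and no reset: what is moved stays moved. The work goes in short steps, Python scripts to look and compute and a tool call to move; the robot and the scene stay as the last step left them, time stands still between calls to the robot, and variables do not carry over. Pictures are saved under pics/ and viewed, and the job is handed in when it is done.

Besides the shell and the picture viewer there is one more tool, called after "Request:" by a JSON object that holds its "op" and its "data", one argument or row to a line. apply_moves: Moves the arm, as the interface text tells. Shift numbers are shares of 0.1 m and turn numbers shares of 1.5 rad, none past 1 either way. Its arguments: {"type":"object","properties":{"slide":{"type":"array"},"turn":{"type":"array"},"jaw":{"type":"array"},"newtons":{"type":"number"}},"required":["slide","turn","jaw"]}

```bash
ls; mkdir -p pics
python3 - <<'E'
from plant import r
import cv2,numpy as np
s=r.get_state();print({k:np.round(v,3).tolist() for k,v in s.items()})
for n in ("scene","top"):
    c=r.capture(n);cv2.imwrite(f"pics/{n}0.png",c["pixels"]);np.savez(f"{n}0.npz",**c)
    print(n,c["fx"],c["fy"],c["cx"],c["cy"],np.ravel(c["rvec"]),np.ravel(c["tvec"]))
E
```

```text
pics
{'time_s': 0.0, 'joints': [-51.847, 20.59, 0.632, -0.019, -70.136, -16.506], 'qd': [-0.028, 0.003, 0.079, -0.05, -0.021, 0.106], 'joint_torque': [0.0, -58.273, 29.307, 6.997, 0.007, -0.0], 'tcp_pos': [0.249, -0.627, 0.21], 'eef_rot': [179.905, -0.009, -158.36], 'contact_force': [0.347, 0.333, 0.174], 'moment': [-0.028, -0.016, -0.024], 'gripper_width': 0.088}
scene 463.899003707309 463.899003707309 323.8167185141084 237.8614698370714 [ 1.41479256  2.3011583  -0.75635944] [ 0.23453622 -0.32131561  1.61558008]
top 440.8100001418659 440.8100001418659 313.0159893925957 241.6467910706646 [ 2.08483727 -2.14335351  0.20616883] [0.02924799 0.5391941  1.00169986]
```

View pics/top0.png

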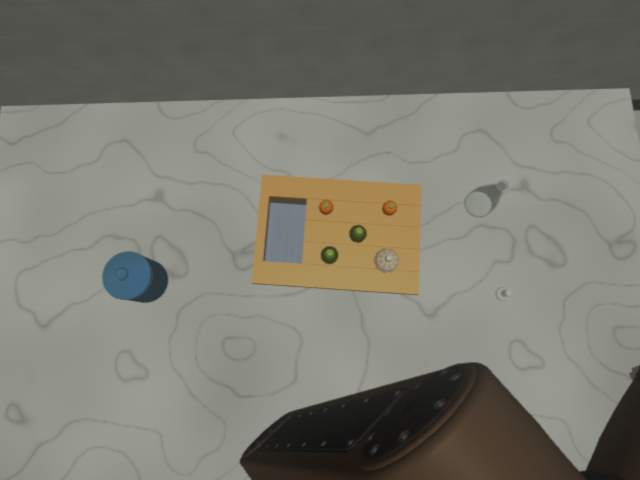

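View pics/scene0.png

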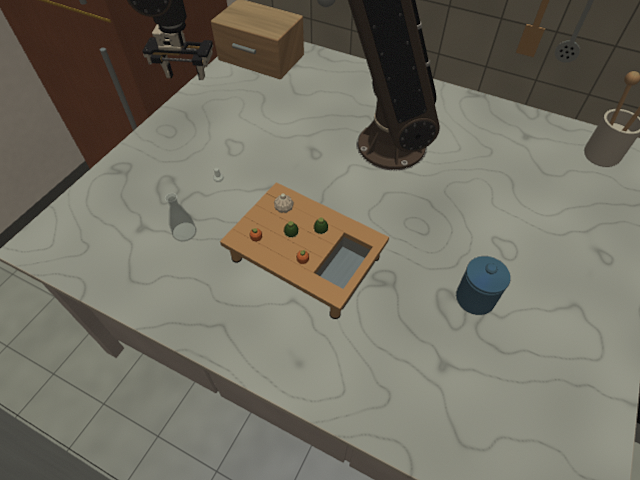

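The top view shows the board with corners near (262,176), (420,184), (418,294) and (252,284). The opening is on its left. Carrots are at (326,207) and (390,208), courgettes at (358,233) and (330,255), and garlic at (387,260). The canister is at (130,275), the cruet at (478,203) and the stopper at (504,294).

```bash
cat > h.py <<'E'
import cv2,numpy as np
def cast(c,uv,z):
    R,_=cv2.Rodrigues(np.ravel(c["rvec"]));t=np.ravel(c["tvec"])
    o=-R.T@t
    uv=np.atleast_2d(np.asarray(uv,float))
    d=np.c_[(uv[:,0]-c["cx"])/c["fx"],(uv[:,1]-c["cy"])/c["fy"],np.ones(len(uv))]@R
    return o+d*((z-o[2])/d[:,2])[:,None]
def deproj(c):
    R,_=cv2.Rodrigues(np.ravel(c["rvec"]));t=np.ravel(c["tvec"])
    v,u=np.mgrid[0:480,0:640];Z=c["depth"]
    P=np.stack([(u-c["cx"])/c["fx"]*Z,(v-c["cy"])/c["fy"]*Z,Z],-1)
    return (P-t)@R
def blobs(c,lo,hi,amin=40,roi=None):
    hsv=cv2.cvtColor(c["pixels"],cv2.COLOR_BGR2HSV)
    m=cv2.inRange(hsv,np.array(lo),np.array(hi))
    if roi is not None:
        k=np.zeros_like(m);k[roi[1]:roi[3],roi[0]:roi[2]]=255;m&=k
    m=cv2.morphologyEx(m,cv2.MORPH_CLOSE,np.ones((5,5),np.uint8))
    cs,_=cv2.findContours(m,cv2.RETR_EXTERNAL,cv2.CHAIN_APPROX_NONE)
    return [x for x in cs if cv2.contourArea(x)>amin],m
E
python3 - <<'E'
from h import *
hs=None
for n in("top","scene"):
    c=dict(np.load(n+"0.npz"))
    hsv=cv2.cvtColor(c["pixels"],cv2.COLOR_BGR2HSV)
    P=deproj(c)
    if n=="top":
        for p in[(326,210),(358,228),(387,252),(340,190),(285,235),(130,275),(504,294),(330,255)]: print(p,hsv[p[1],p[0]],P[p[1],p[0]].round(3))
    else:
        for p in[(256,237),(291,231),(284,205),(270,220),(320,228)]: print(p,hsv[p[1],p[0]],P[p[1],p[0]].round(3))
c=dict(np.load("top0.npz"));P=deproj(c)
# board by depth: top-face band
m=((P[...,2]>.082)&(P[...,2]<.15)&(P[...,0]>.3)&(np.abs(P[...,1])<.4)&(c["depth"]>0)).astype(np.uint8)*255
m[320:]=0
cs,_=cv2.findContours(m,cv2.RETR_CCOMP,cv2.CHAIN_APPROX_NONE)
for k in cs:
    if cv2.contourArea(k)>300:
        (a,b),wh,an=cv2.minAreaRect(cast(c,k.reshape(-1,2),.09)[:,:2].astype(np.float32)*1000)
        print("rect",cv2.contourArea(k),a,b,wh,an)
print("board z",np.median(P[...,2][m>0]))
E
```

```text
(326, 210) [ 13 207 159] [ 0.6   -0.017  0.115]
(358, 228) [ 34 142 129] [ 0.552 -0.087  0.132]
(387, 252) [ 19  58 153] [ 0.496 -0.148  0.131]
(340, 190) [ 18 134 170] [ 0.655 -0.053  0.092]
(285, 235) [105  31 132] [0.568 0.084 0.008]
(130, 275) [104 127 130] [0.46  0.414 0.137]
(504, 294) [ 41  18 116] [ 0.404 -0.437  0.03 ]
(330, 255) [ 34 132 120] [ 0.493 -0.022  0.13 ]
(256, 237) [ 10 181 113] [ 0.614 -0.158  0.105]
(291, 231) [ 48 130  55] [ 0.554 -0.084  0.106]
(284, 205) [ 18  60 156] [ 0.497 -0.137  0.126]
(270, 220) [ 15 132 156] [ 0.537 -0.161  0.091]
(320, 228) [ 46 127  52] [ 0.512 -0.017  0.109]
rect 634.0 466.7541809082031 395.4169616699219 (97.65413665771484, 45.836341857910156) 2.4777908325195312
rect 17729.0 552.7089233398438 -44.52091979980469 (380.0008544921875, 261.04095458984375) 84.42047882080078
rect 2561.5 564.097900390625 77.42037963867188 (94.38941955566406, 159.18997192382812) 83.96731567382812
board z 0.09042723203956074
```

```bash
cat >> h.py <<'E'
th=np.radians(84.42-90);C=np.array([.5527,-.0445])
ex=np.array([np.cos(th),np.sin(th)]);ey=np.array([-np.sin(th),np.cos(th)])
def tob(p):p=np.asarray(p)[...,:2]-C;return np.stack([p@ex,p@ey],-1)
def tow(b):return C+b[0]*ex+b[1]*ey
def objs(c,P=None):
    P=deproj(c);B=tob(P)*1000
    m=((P[...,2]>.098)&(P[...,2]<.16)&(np.abs(B[...,0])<150)&(np.abs(B[...,1])<210)&(c["depth"]>0)).astype(np.uint8)
    n,l,st,_=cv2.connectedComponentsWithStats(m)
    hsv=cv2.cvtColor(c["pixels"],cv2.COLOR_BGR2HSV)
    for i in range(1,n):
        if st[i,4]<25: continue
        k=l==i
        q=B[k];mid=(q.min(0)+q.max(0))/2
        low=k
        print("n",st[i,4],"px",st[i,:4],"board mid",mid.round(1),"mean",q.mean(0).round(1),"ext",(q.max(0)-q.min(0)).round(),"zmax",P[k][:,2].max().round(3),"hsv",np.median(hsv[k],0))
E
python3 - <<'E'
from h import *
for n in("top","scene"):
    print(n);objs(dict(np.load(n+"0.npz")))
c=dict(np.load("top0.npz"))
im=c["pixels"][160:310,240:440];cv2.imwrite("pics/z0.png",cv2.resize(im,None,fx=4,fy=4,interpolation=cv2.INTER_CUBIC))
E
```

```text
top
n 163 px [319 200  15  14] board mid [55.9 31.9] mean [54.  31.9] ext [30. 33.] zmax 0.125 hsv [ 14. 194. 153.]
n 162 px [383 201  14  14] board mid [  63.4 -114.6] mean [  61.8 -113.7] ext [29. 30.] zmax 0.128 hsv [ 14.5 194.  151. ]
n 237 px [350 225  17  17] board mid [ -0.6 -45.2] mean [ -3.7 -44.1] ext [38. 37.] zmax 0.132 hsv [ 35. 140.  76.]
n 243 px [321 246  18  17] board mid [-54.3  16.7] mean [-56.8  17. ] ext [38. 39.] zmax 0.133 hsv [ 37. 134.  77.]
n 458 px [374 248  25  25] board mid [ -60.9 -110.3] mean [ -63.  -109.2] ext [54. 54.] zmax 0.15 hsv [ 19.  60. 149.]
scene
n 282 px [274 193  19  20] board mid [ -60.8 -110.2] mean [ -53.  -105.5] ext [55. 54.] zmax 0.149 hsv [ 18.  59. 133.]
n 163 px [313 217  15  16] board mid [-53.6  17.2] mean [-49.6  19.8] ext [35. 36.] zmax 0.133 hsv [ 47. 125.  55.]
n 167 px [283 221  15  15] board mid [  0.1 -46. ] mean [  4.3 -41.8] ext [37. 38.] zmax 0.135 hsv [ 47. 125.  55.]
n 123 px [249 228  13  13] board mid [  65.  -116.4] mean [  67.5 -112.3] ext [34. 34.] zmax 0.127 hsv [ 11. 178. 127.]
n 133 px [296 250  13  13] board mid [57.5 32. ] mean [60.4 34. ] ext [32. 31.] zmax 0.127 hsv [ 10. 177. 125.]
```

View pics/z0.png

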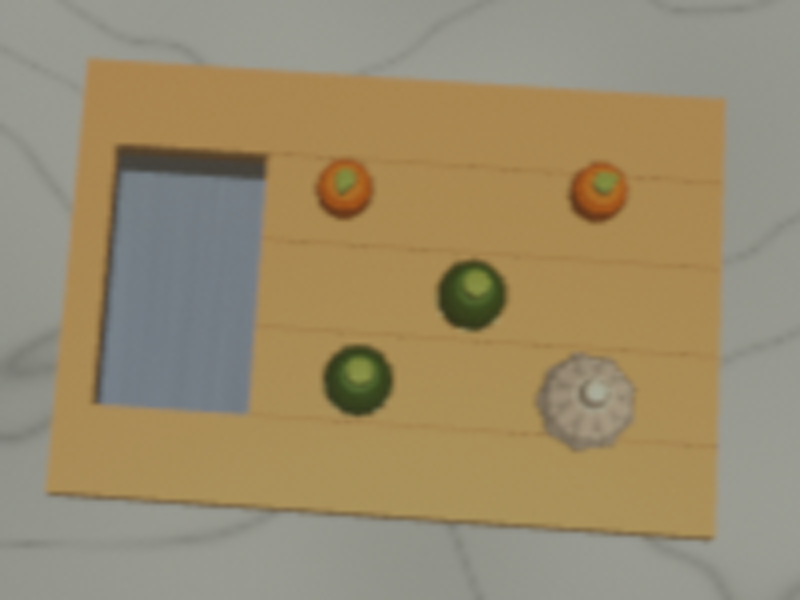

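Request:
{"op": "apply_moves", "data": {
  "slide": [
    [0, 0, -0.05],
    [0, 0, -0.05],
    [0, 0, -0.05],
    [0, 0, -0.05],
    [0, 0, -0.05],
    [0, 0, -0.05],
    [0, 0, -0.05],
    [0, 0, -0.05]
  ],
  "turn": [
    [0, 0, -0.0913],
    [0, 0, -0.0913],
    [0, 0, -0.0913],
    [0, 0, -0.0913],
    [0, 0, -0.0913],
    [0, 0, -0.0913],
    [0, 0, -0.0913],
    [0, 0, -0.0913]
  ],
  "jaw": [0.8, 0.8, 0.8, 0.8, 0.8, 0.8, 0.8, 0.8],
  "newtons": 10
}}

```text
time_s: 0.9
tcp_pos: [0.2489, -0.6271, 0.2508]
eef_rot: [180.0, 0.0, -95.3]
contact_force: [0.1, 0.6, -0.7]
gripper_width: 0.0293
```

```bash
cat >> h.py <<'E'
from scipy.spatial.transform import Rotation as Ro
def plan(r,bx,by,tip):
    s=r.get_state();p=np.array(s["tcp_pos"]);R=Ro.from_euler('xyz',s["eef_rot"],degrees=True)
    w=tow((bx/1e3,by/1e3));t=np.array([w[0],w[1],.09+tip/1e3+r.tips_ahead])
    d=R.inv().apply(t-p)
    b=tob(p)*1000
    print("t",s["time_s"],"rot",np.round(s["eef_rot"],2),"w",round(s["gripper_width"],4),"at board",b.round(1),"tip",round((p[2]-.09-r.tips_ahead)*1e3,1),"F",np.round(s["contact_force"],2))
    Rt=Ro.from_euler('xyz',[180,0,-95.58],degrees=True)
    print("delta tool (fullscale)",(d*10).round(3),"turn",((R.inv()*Rt).as_rotvec()/1.5).round(4))
E
python3 - <<'E'
from h import *
from plant import r
print(r.tips_ahead)
plan(r,56.5,-2,130)
E
```

```text
0.014
t 0.9 rot [ 1.7997e+02  5.0000e-02 -9.5260e+01] w 0.0293 at board [-245.7 -609.4] tip 146.8 F [ 0.12  0.57 -0.66]
delta tool (fullscale) [-6.057 -3.057  0.171] turn [0.0004 0.0006 0.0037]
```

Request:
{"op": "apply_moves", "data": {
  "slide": [
    [-0.38, -0.19, 0],
    [-0.38, -0.19, 0],
    [-0.38, -0.19, 0],
    [-0.38, -0.19, 0],
    [-0.38, -0.19, 0],
    [-0.38, -0.19, 0],
    [-0.38, -0.19, 0],
    [-0.38, -0.19, 0]
  ],
  "turn": [
    [0, 0, 0.0037],
    [0, 0, 0],
    [0, 0, 0],
    [0, 0, 0],
    [0, 0, 0],
    [0, 0, 0],
    [0, 0, 0],
    [0, 0, 0]
  ],
  "jaw": [0.8, 0.8, 0.8, 0.8, 0.8, 0.8, 0.8, 0.8]
}}

```text
time_s: 1.7
tcp_pos: [0.4316, -0.3388, 0.251]
eef_rot: [180.0, 0.0, -95.9]
contact_force: [1.6, -0.6, 0.2]
gripper_width: 0.0175
```

Request:
{"op": "apply_moves", "data": {
  "slide": [
    [-0.38, -0.19, 0],
    [-0.38, -0.19, 0],
    [-0.38, -0.19, 0],
    [-0.38, -0.19, 0],
    [-0.38, -0.19, 0],
    [-0.38, -0.19, 0],
    [-0.38, -0.19, 0],
    [-0.2, -0.19, 0]
  ],
  "turn": [
    [0, 0, 0],
    [0, 0, 0],
    [0, 0, 0],
    [0, 0, 0],
    [0, 0, 0],
    [0, 0, 0],
    [0, 0, 0],
    [0, 0, 0]
  ],
  "jaw": [0.8, 0.8, 0.8, 0.8, 0.8, 0.8, 0.8, 0.8]
}}

```text
time_s: 2.5
tcp_pos: [0.6125, -0.0689, 0.2509]
eef_rot: [180.0, 0.0, -95.8]
contact_force: [0.4, -0.9, 0.6]
gripper_width: 0.0174
```

Run:
```python
from h import *
from plant import r
plan(r,56.5,-5,8)
c=r.capture("wrist");cv2.imwrite("pics/w1.png",c["pixels"])
c=r.capture("top");cv2.imwrite("pics/t1.png",c["pixels"]);
```

```text
t 2.5 rot [ 1.7998e+02  2.0000e-02 -9.5790e+01] w 0.0174 at board [ 61.9 -18.4] tip 146.9 F [ 0.42 -0.91  0.58]
delta tool (fullscale) [-0.134  0.053  1.389] turn [ 0.0003  0.0002 -0.0025]
```

View pics/w1.png

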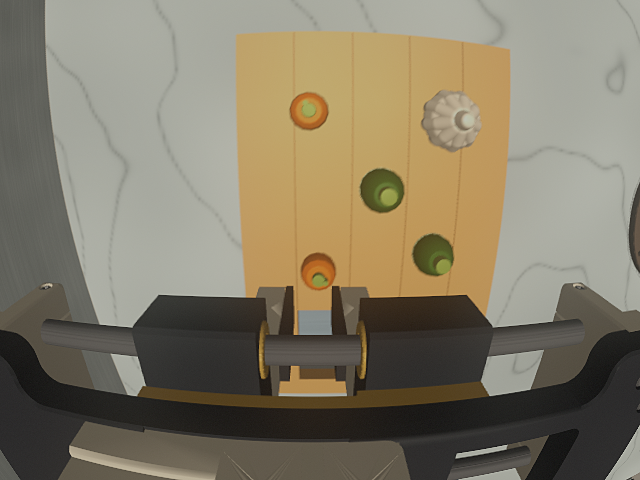

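View pics/t1.png

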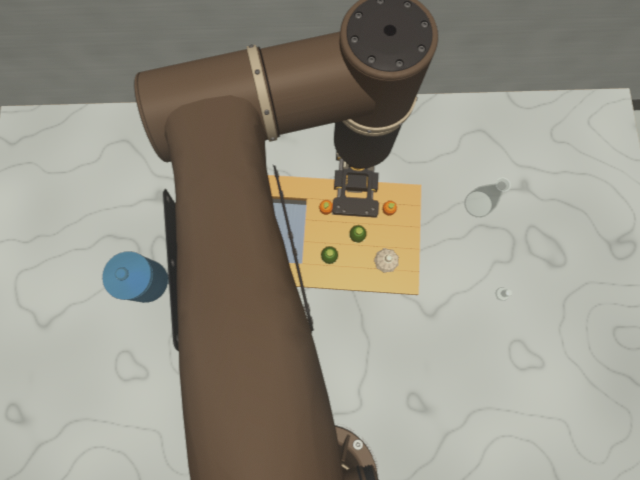

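Request:
{"op": "apply_moves", "data": {
  "slide": [
    [-0.13, 0.05, 0.3],
    [0, 0, 0.3],
    [0, 0, 0.3],
    [0, 0, 0.25],
    [0, 0, 0.15],
    [0, 0, 0]
  ],
  "turn": [
    [0, 0, -0.0025],
    [0, 0, 0],
    [0, 0, 0],
    [0, 0, 0],
    [0, 0, 0],
    [0, 0, 0]
  ],
  "jaw": [0.8, 0.8, 0.8, 0.8, 0.8, 0.8]
}}

```text
time_s: 3.2
tcp_pos: [0.606, -0.0588, 0.1185]
eef_rot: [179.7, -0.1, -95.7]
contact_force: [0.3, -0.7, -0.3]
gripper_width: 0.0175
```

Run:
```python
from h import *
from plant import r
plan(r,56.5,-5,8)
c=r.capture("scene");cv2.imwrite("pics/s2.png",cv2.resize(c["pixels"][130:330,180:440],None,fx=3,fy=3,interpolation=cv2.INTER_CUBIC))
```

```text
t 3.2 rot [ 1.7971e+02 -6.0000e-02 -9.5730e+01] w 0.0175 at board [54.4 -9.1] tip 14.5 F [ 0.29 -0.7  -0.29]
delta tool (fullscale) [-0.041 -0.021  0.065] turn [ 0.0034 -0.0007 -0.0018]
```

View pics/s2.png

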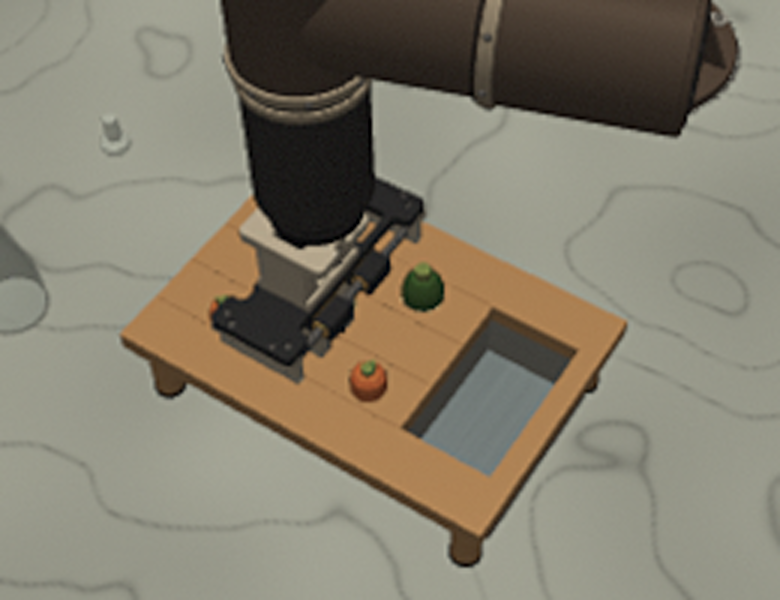

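The scene view shows the closed fingers behind the first carrot (368,380), with the way to the opening clear. I'm lowering slightly and pushing.

Request:
{"op": "apply_moves", "data": {
  "slide": [
    [0, -0.02, 0.07],
    [-0.08, 0, 0],
    [-0.08, 0, 0],
    [-0.08, 0, 0],
    [-0.08, 0, 0],
    [-0.08, 0, 0],
    [-0.08, 0, 0],
    [-0.08, 0, 0]
  ],
  "turn": [
    [0.003, 0, -0.0018],
    [0, 0, 0],
    [0, 0, 0],
    [0, 0, 0],
    [0, 0, 0],
    [0, 0, 0],
    [0, 0, 0],
    [0, 0, 0]
  ],
  "jaw": [0.8, 0.8, 0.8, 0.8, 0.8, 0.8, 0.8, 0.8]
}}

```text
time_s: 4.05
tcp_pos: [0.6156, -0.0018, 0.1142]
eef_rot: [-179.7, -0.0, -95.5]
contact_force: [0.3, -0.2, 0.2]
gripper_width: 0.0177
```

Run:
```python
from h import *
from plant import r
plan(r,56.5,90,8)
c=r.capture("scene");cv2.imwrite("pics/s3.png",cv2.resize(c["pixels"][130:330,180:440],None,fx=3,fy=3,interpolation=cv2.INTER_CUBIC))
```

```text
t 4.05 rot [-179.74   -0.    -95.51] w 0.0177 at board [58.5 48.6] tip 10.2 F [ 0.3  -0.2   0.18]
delta tool (fullscale) [-0.414  0.019  0.022] turn [-0.003  -0.      0.0008]
```

View pics/s3.png

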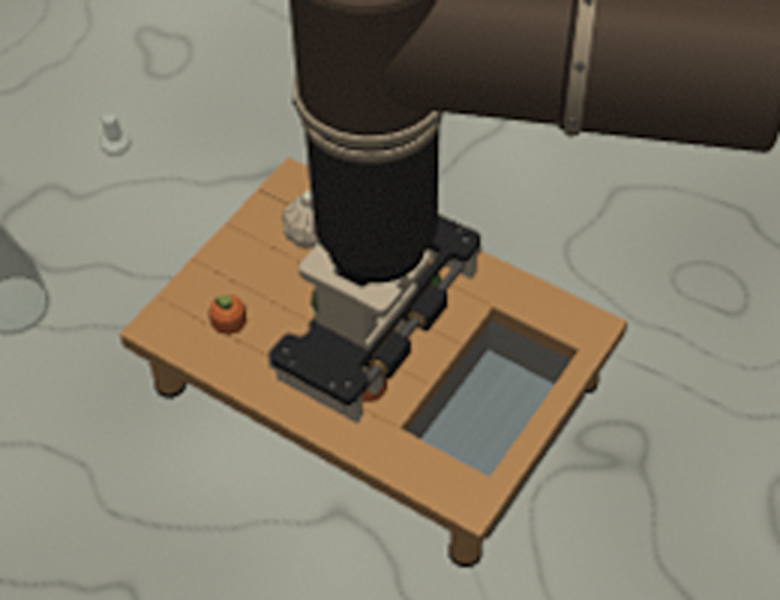

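Run:
```python
from h import *
from plant import r
c=r.capture("wrist");cv2.imwrite("pics/w3.png",c["pixels"])
c=r.capture("scene")
def pr(p):
    q,_=cv2.projectPoints(np.array([p],float),c["rvec"],c["tvec"],np.array([[c["fx"],0,c["cx"]],[0,c["fy"],c["cy"]],[0,0,1]]),None)
    return ((q[0,0]-[180,130])*3).round()
p=r.get_state()["tcp_pos"]
print("tip",pr([p[0],p[1],p[2]-.014]),"body",pr([p[0],p[1],p[2]+.042]))
for b in((56.5,32),(56.5,72)): print(pr([*tow(np.array(b)/1e3),.102]))
objs(c)
```

```text
tip [381. 391.] body [380. 354.]
[367. 380.]
[406. 401.]
n 159 px [274 193  12  20] board mid [ -50.7 -113.1] mean [ -46.5 -113. ] ext [34. 43.] zmax 0.149 hsv [ 18.  59. 147.]
n 120 px [249 228  13  12] board mid [  64.8 -115.7] mean [  67.5 -112.1] ext [33. 33.] zmax 0.127 hsv [ 10.  177.5 138. ]
n 34 px [301 255   8   8] board mid [65.9 47.5] mean [72.4 50.8] ext [35. 23.] zmax 0.156 hsv [16.5 57.5 78. ]
```

View pics/w3.png

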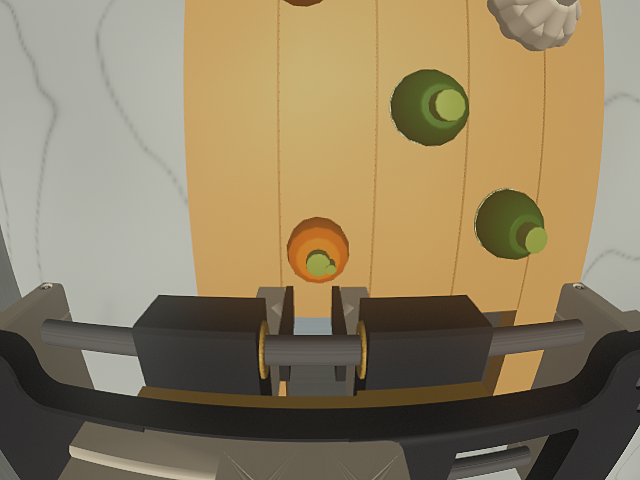

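```bash
cat >> h.py <<'E'
def wproj(c,P):
    R,_=cv2.Rodrigues(np.ravel(c["rvec"]));q=R@np.asarray(P)+np.ravel(c["tvec"])
    a=np.arctan2(np.hypot(q[0],q[1]),q[2]);ph=np.arctan2(q[1],q[0])
    return np.array([c["cx"]+c["fx"]*a*np.cos(ph),c["cy"]+c["fy"]*a*np.sin(ph)])
def wcast(c,uv,z):
    R,_=cv2.Rodrigues(np.ravel(c["rvec"]));o=-R.T@np.ravel(c["tvec"])
    d=np.array([(uv[0]-c["cx"])/c["fx"],(uv[1]-c["cy"])/c["fy"]]);a=np.hypot(*d)
    d=R.T@np.array([*(d/a*np.sin(a)),np.cos(a)])
    return o+d*(z-o[2])/d[2]
E
python3 - <<'E'
from h import *
from plant import r
c=r.capture("wrist")
R,_=cv2.Rodrigues(np.ravel(c["rvec"]));o=-R.T@np.ravel(c["tvec"])
print("cam",o.round(3),tob(o)*1e3,"axis",R[2].round(3),"f",c["fx"])
plan(r,56.5,90,8)
p=np.array(r.get_state()["tcp_pos"])
print("tip px",wproj(c,p-[0,0,.014]),"tcp",wproj(c,p),"up",wproj(c,p+[0,0,.04]))
for n,uv,z in(("carrot mid",(318,250),.113),("cB",(510,223),.115),("cA",(430,107),.115)): print(n,tob(wcast(c,uv,z))*1e3)
for uv in((318,240),(290,300),(350,300),(275,300),(430,107)):print(uv,c["depth"][uv[1],uv[0]])
E
```

```text
cam [ 0.606 -0.083  0.288] [ 56.80622539 -33.57403429] axis [ 0.033  0.299 -0.954] f 371.64829954431775
t 4.25 rot [-1.7975e+02 -1.0000e-02 -9.5500e+01] w 0.0177 at board [58.4 48. ] tip 10.1 F [-0.09  0.47  0.62]
delta tool (fullscale) [-0.42   0.019  0.021] turn [-0.0029 -0.0001  0.0009]
tip px [310.54622169 278.73024507] tcp [310.309339   289.51503753] up [309.42764542 329.84526205]
carrot mid [54.59457759 26.78469409]
cB [-47.43003497  11.104966  ]
cA [  2.17984223 -44.8954691 ]
(318, 240) 0.18182549
(290, 300) 0.1581012
(350, 300) 0.15604526
(275, 300) 0.15433702
(430, 107) 0.15510328
```

```bash
cat >> h.py <<'E'
def wcloud(c):
    R,_=cv2.Rodrigues(np.ravel(c["rvec"]));v,u=np.mgrid[0:480,0:640]
    x=(u-c["cx"])/c["fx"];y=(v-c["cy"])/c["fy"];a=np.hypot(x,y)+1e-9
    Z=c["depth"];k=np.tan(a)/a*Z
    return (np.stack([x*k,y*k,Z],-1)-np.ravel(c["tvec"]))@R
E
python3 - <<'E'
from h import *
from plant import r
c=r.capture("wrist");np.savez("w3.npz",**c)
W=wcloud(c);B=tob(W)*1e3
for col in(270,280,285,313,318,340,345,355):
    print(col,[(v,B[v,col].round().tolist(),round(W[v,col,2]*1e3)) for v in(215,230,250,270,280,286,292,300,310,330)])
E
```

```text
270 [(215, [81.0, 14.0], 91), (230, [81.0, 23.0], 90), (250, [81.0, 34.0], 91), (270, [82.0, 46.0], 92), (280, [82.0, 53.0], 89), (286, [82.0, 57.0], 90), (292, [76.0, 36.0], 141), (300, [75.0, 37.0], 147), (310, [74.0, 37.0], 157), (330, [72.0, 36.0], 173)]
280 [(215, [75.0, 14.0], 90), (230, [75.0, 22.0], 91), (250, [76.0, 34.0], 92), (270, [76.0, 47.0], 90), (280, [76.0, 53.0], 90), (286, [76.0, 56.0], 91), (292, [71.0, 37.0], 140), (300, [71.0, 37.0], 147), (310, [71.0, 41.0], 149), (330, [69.0, 38.0], 170)]
285 [(215, [72.0, 14.0], 90), (230, [73.0, 23.0], 90), (250, [73.0, 34.0], 90), (270, [73.0, 46.0], 90), (280, [73.0, 53.0], 90), (286, [73.0, 56.0], 91), (292, [70.0, 38.0], 137), (300, [69.0, 38.0], 145), (310, [68.0, 38.0], 154), (330, [67.0, 38.0], 170)]
313 [(215, [57.0, 14.0], 91), (230, [57.0, 17.0], 110), (250, [57.0, 26.0], 114), (270, [57.0, 33.0], 122), (280, [57.0, 42.0], 115), (286, [57.0, 56.0], 91), (292, [57.0, 61.0], 89), (300, [57.0, 66.0], 90), (310, [57.0, 73.0], 90), (330, [57.0, 136.0], 10)]
318 [(215, [54.0, 14.0], 91), (230, [55.0, 17.0], 108), (250, [
[... 275 characters left out ...]
, (270, [43.0, 37.0], 112), (280, [41.0, 52.0], 91), (286, [41.0, 56.0], 91), (292, [45.0, 38.0], 136), (300, [45.0, 38.0], 144), (310, [46.0, 38.0], 155), (330, [47.0, 39.0], 169)]
345 [(215, [40.0, 14.0], 91), (230, [39.0, 22.0], 91), (250, [41.0, 28.0], 109), (270, [39.0, 47.0], 89), (280, [38.0, 52.0], 91), (286, [38.0, 57.0], 90), (292, [43.0, 36.0], 140), (300, [44.0, 36.0], 149), (310, [43.0, 41.0], 149), (330, [45.0, 39.0], 169)]
355 [(215, [34.0, 14.0], 90), (230, [34.0, 22.0], 92), (250, [33.0, 34.0], 91), (270, [33.0, 46.0], 91), (280, [33.0, 52.0], 91), (286, [33.0, 56.0], 91), (292, [38.0, 37.0], 140), (300, [39.0, 37.0], 148), (310, [40.0, 37.0], 156), (330, [42.0, 36.0], 173)]
```

Run:
```python
from h import *
c=dict(np.load("scene0.npz"));P=deproj(c)
s=P[20:90,130:225];z=s[...,2];ok=(c["depth"][20:90,130:225]>0)&(z>.1)&(z<.5)&(np.hypot(s[...,0]-.249,s[...,1]+.627)<.12)
print("start: lowest finger z",np.sort(z[ok])[:15].round(3)); q=s[ok]; 
k=q[:,2]<np.sort(z[ok])[40]; print(q[k].mean(0).round(3))
c=dict(np.load("w3.npz"));W=wcloud(c);B=tob(W)*1e3
for uv in((200,310),(200,330),(420,330),(150,360),(313,350),(30,320),(590,300),(100,345),(320,400)):print(uv,B[uv[1],uv[0]].round(),W[uv[1],uv[0],2].round(3))
im=cv2.imread("pics/scene0.png")[10:90,120:225];cv2.imwrite("pics/g0.png",cv2.resize(im,None,fx=6,fy=6,interpolation=cv2.INTER_CUBIC))
```

```text
start: lowest finger z [0.228 0.229 0.229 0.229 0.229 0.23  0.23  0.23  0.23  0.231 0.232 0.232
 0.232 0.233 0.233]
[ 0.255 -0.631  0.234]
(200, 310) [85.  9.] 0.209
(200, 330) [83. 10.] 0.218
(420, 330) [33. 10.] 0.218
(150, 360) [ 57. -34.] 0.288
(313, 350) [57. 17.] 0.213
(30, 320) [137.  13.] 0.216
(590, 300) [-25.   9.] 0.21
(100, 345) [115.  20.] 0.213
(320, 400) [55. 25.] 0.223
```

View pics/g0.png

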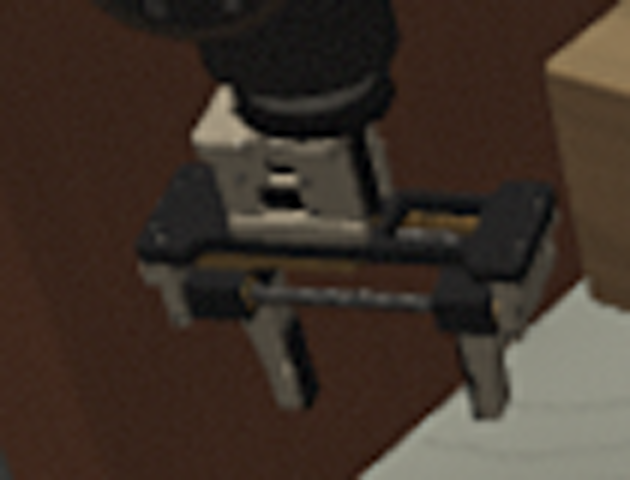

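The fingertips passed above the carrot without moving it. Wrist depth puts the tips at z≈0.135, and scene depth at the start put them at 0.228. In both cases that is about 33 mm above what tcp_pos and tips_ahead imply. x and y agree to about 1-2 mm. I'll take height from the cameras from here on, starting by going back, lowering in part and re-measuring.

Request:
{"op": "apply_moves", "data": {
  "slide": [
    [0.2, 0.02, 0],
    [0.2, 0, 0],
    [0.17, 0, 0],
    [0, 0, 0.1],
    [0, 0, 0.1],
    [0, 0, 0]
  ],
  "turn": [
    [-0.003, 0, 0.0009],
    [0, 0, 0],
    [0, 0, 0],
    [0, 0, 0],
    [0, 0, 0],
    [0, 0, 0]
  ],
  "jaw": [0.8, 0.8, 0.8, 0.8, 0.8, 0.8]
}}

```text
time_s: 4.9
tcp_pos: [0.6067, -0.0592, 0.0921]
eef_rot: [179.8, -0.0, -95.6]
contact_force: [-0.6, 0.1, -0.1]
gripper_width: 0.0174
```

```bash
cat >> h.py <<'E'
def tips(c,r):
    W=wcloud(c);B=tob(W)*1e3;p=np.array(r.get_state()["tcp_pos"]);b=tob(p)*1e3
    out=[]
    k=(W[...,2]>.093)&(W[...,2]<p[2]+.06)&(abs(B[...,1]-b[1]+9.5)<6)&(abs(B[...,0]-b[0])<34)&(abs(B[...,0]-b[0])>8)&(c["depth"]>0)
    k[:250]=False
    z=np.sort(W[...,2][k]);print("finger px",k.sum(),"z lowest 1/5/10%",np.percentile(z,[1,5,10]).round(4)if len(z) else None,"tcp z",p[2].round(4))
    if k.sum(): print("near face y",np.median(B[k][:,1]).round(1),"x range",np.percentile(B[k][:,0],[1,99]).round(1))
E
python3 - <<'E'
from h import *
from plant import r
plan(r,56.5,-8,8)
c=r.capture("wrist");cv2.imwrite("pics/w4.png",c["pixels"]);tips(c,r)
c=r.capture("scene");cv2.imwrite("pics/s4.png",cv2.resize(c["pixels"][130:330,180:440],None,fx=3,fy=3,interpolation=cv2.INTER_CUBIC))
E
```

```text
t 4.9 rot [ 1.7982e+02 -3.0000e-02 -9.5640e+01] w 0.0174 at board [55.2 -9.4] tip -11.9 F [-0.55  0.15 -0.06]
delta tool (fullscale) [-0.014 -0.012 -0.199] turn [ 0.0021 -0.0003 -0.0007]
finger px 2475 z lowest 1/5/10% [0.1096 0.1132 0.1152] tcp z 0.0929
near face y -20.2 x range [30.6 77.7]
```

View pics/w4.png

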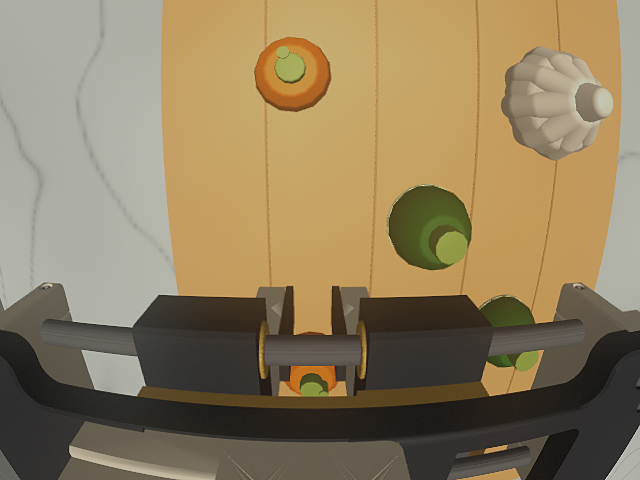

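View pics/s4.png

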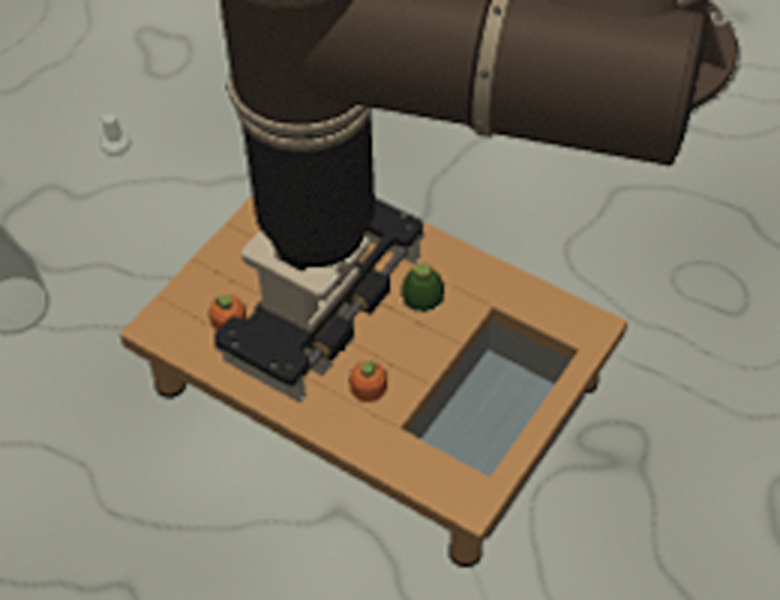

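Wrist view: the fingers (275-350, 290) stand behind the first carrot, seen through the gap at (313,375). The tips read z≈0.111 while the state claims 0.079, below the board face, with no contact. That confirms the height offset, so I'll lower 12 mm.

Request:
{"op": "apply_moves", "data": {
  "slide": [
    [0, -0.01, 0.06],
    [0, 0, 0.06],
    [0, 0, 0]
  ],
  "turn": [
    [0.002, 0, 0],
    [0, 0, 0],
    [0, 0, 0]
  ],
  "jaw": [0.8, 0.8, 0.8]
}}

```text
time_s: 5.3
tcp_pos: [0.6084, -0.0591, 0.0811]
eef_rot: [-179.9, -0.0, -95.6]
contact_force: [-0.7, 0.2, -0.6]
gripper_width: 0.0179
```

Run:
```python
from h import *
from plant import r
c=r.capture("wrist");tips(c,r)
plan(r,56.5,90,8-33)
```

```text
finger px 2488 z lowest 1/5/10% [0.0986 0.1021 0.1041] tcp z 0.0816
near face y -19.9 x range [32.2 79.2]
t 5.35 rot [-1.7989e+02 -1.0000e-02 -9.5590e+01] w 0.0173 at board [57.1 -9.1] tip -22.4 F [ 0.03 -0.91  1.06]
delta tool (fullscale) [-0.991  0.006  0.025] turn [-0.0013 -0.0002 -0.0001]
```

Request:
{"op": "apply_moves", "data": {
  "slide": [
    [-0.06, 0, 0.02],
    [-0.08, 0, 0],
    [-0.07, 0, 0],
    [-0.07, 0, 0],
    [-0.07, 0, 0],
    [-0.07, 0, 0],
    [-0.07, 0, 0],
    [-0.07, 0, 0]
  ],
  "turn": [
    [0, 0, 0],
    [0, 0, 0],
    [0, 0, 0],
    [0, 0, 0],
    [0, 0, 0],
    [0, 0, 0],
    [0, 0, 0],
    [0, 0, 0]
  ],
  "jaw": [0.8, 0.8, 0.8, 0.8, 0.8, 0.8, 0.8, 0.8]
}}

```text
time_s: 6.15
tcp_pos: [0.6146, -0.0029, 0.0802]
eef_rot: [-179.8, -0.0, -95.6]
contact_force: [-0.2, -0.5, 0.2]
gripper_width: 0.0176
```

Run:
```python
from h import *
from plant import r
plan(r,56.5,90,8-33)
c=r.capture("scene");cv2.imwrite("pics/s5.png",cv2.resize(c["pixels"][130:330,180:440],None,fx=3,fy=3,interpolation=cv2.INTER_CUBIC))
```

```text
t 6.15 rot [-179.83   -0.    -95.6 ] w 0.0176 at board [57.5 47.4] tip -23.8 F [-0.21 -0.47  0.16]
delta tool (fullscale) [-0.426  0.01   0.012] turn [-0.002  -0.     -0.0002]
```

View pics/s5.png

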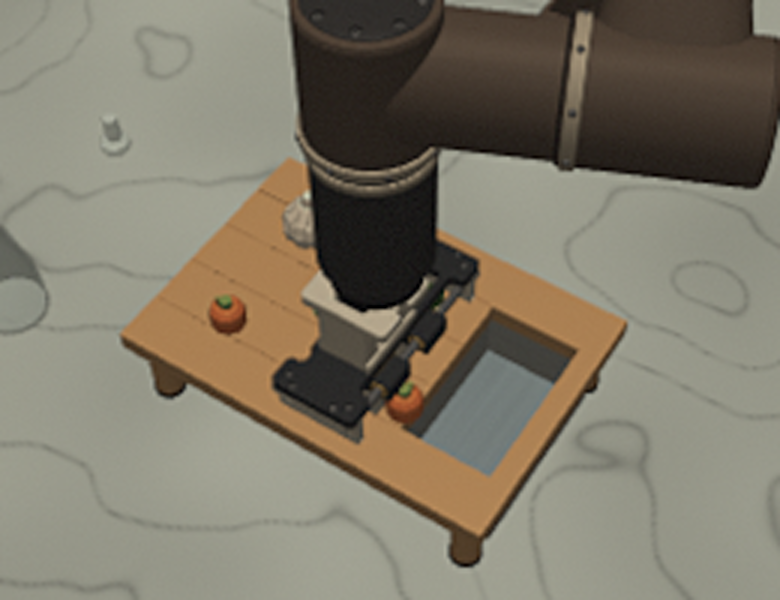

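The carrot (405,402) now stands at the opening's edge in front of the fingers. I'll keep pushing until it drops.

Request:
{"op": "apply_moves", "data": {
  "slide": [
    [-0.07, 0, 0],
    [-0.07, 0, 0],
    [-0.07, 0, 0],
    [-0.07, 0, 0],
    [-0.07, 0, 0],
    [-0.07, 0, 0],
    [0, 0, 0]
  ],
  "turn": [
    [0, 0, 0],
    [0, 0, 0],
    [0, 0, 0],
    [0, 0, 0],
    [0, 0, 0],
    [0, 0, 0],
    [0, 0, 0]
  ],
  "jaw": [0.8, 0.8, 0.8, 0.8, 0.8, 0.8, 0.8]
}}

```text
time_s: 6.9
tcp_pos: [0.6188, 0.0392, 0.0802]
eef_rot: [-179.8, 0.0, -95.6]
contact_force: [-0.6, 0.3, 0.2]
gripper_width: 0.0178
```

Run:
```python
from h import *
from plant import r
c=r.capture("scene");cv2.imwrite("pics/s6.png",cv2.resize(c["pixels"][130:330,180:440],None,fx=3,fy=3,interpolation=cv2.INTER_CUBIC))
plan(r,64.5,-150,60-33)
```

```text
t 6.95 rot [-179.83   -0.    -95.57] w 0.0175 at board [57.5 89.3] tip -23.9 F [ 0.24  0.53 -0.79]
delta tool (fullscale) [ 2.393 -0.071 -0.509] turn [-0.002  -0.      0.0002]
```

View pics/s6.png

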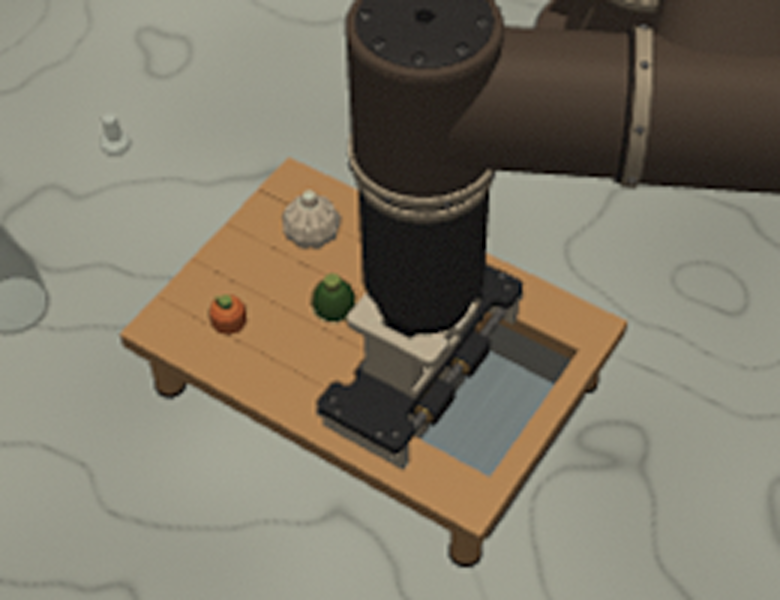

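Request:
{"op": "apply_moves", "data": {
  "slide": [
    [0, 0, -0.3],
    [0, 0, -0.3],
    [0.4, -0.01, 0],
    [0.4, -0.01, 0],
    [0.4, -0.02, 0],
    [0.4, -0.02, 0],
    [0.4, -0.01, 0],
    [0.4, 0, 0]
  ],
  "turn": [
    [-0.002, 0, 0],
    [0, 0, 0],
    [0, 0, 0],
    [0, 0, 0],
    [0, 0, 0],
    [0, 0, 0],
    [0, 0, 0],
    [0, 0, 0]
  ],
  "jaw": [0.8, 0.8, 0.8, 0.8, 0.8, 0.8, 0.8, 0.8]
}}

```text
time_s: 7.75
tcp_pos: [0.6016, -0.2031, 0.1402]
eef_rot: [-180.0, -0.0, -95.6]
contact_force: [0.4, -0.3, -0.5]
gripper_width: 0.0174
```

Run:
```python
from h import *
from plant import r
c=r.capture("scene");cv2.imwrite("pics/s7.png",cv2.resize(c["pixels"][130:330,180:440],None,fx=3,fy=3,interpolation=cv2.INTER_CUBIC))
objs(c)
plan(r,64.5,-150,8-33)
```

```text
n 280 px [274 193  19  20] board mid [ -60.2 -110.1] mean [ -52.8 -105.5] ext [54. 51.] zmax 0.151 hsv [ 18.   59.  148.5]
n 164 px [313 217  15  16] board mid [-53.   16.4] mean [-49.4  19.8] ext [36. 38.] zmax 0.135 hsv [ 47. 125.  62.]
n 168 px [283 221  15  16] board mid [ -1.5 -45.1] mean [  4.3 -41.8] ext [42. 38.] zmax 0.134 hsv [ 47. 125.  62.]
n 123 px [249 228  13  12] board mid [  65.5 -116.9] mean [  67.7 -112.1] ext [29. 34.] zmax 0.126 hsv [ 10. 177. 142.]
t 7.8 rot [ 1.7996e+02 -7.0000e-02 -9.5740e+01] w 0.0174 at board [  63.6 -157.8] tip 36.1 F [ 1.44 -3.    0.74]
delta tool (fullscale) [-0.079 -0.01   0.611] turn [ 0.0005 -0.0008 -0.0019]
```

View pics/s7.png

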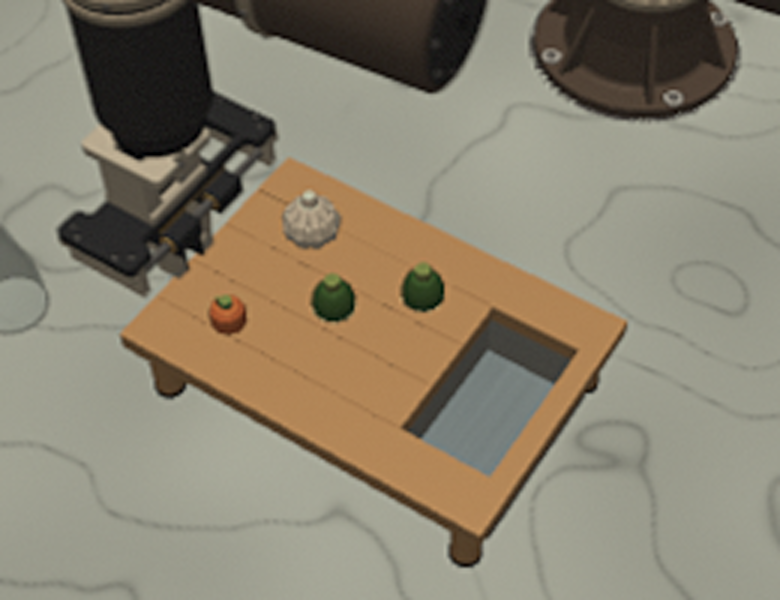

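Run:
```python
from h import *
from plant import r
c0=dict(np.load("top0.npz"))
print("cruet foot",tob(cast(c0,(481,202),0.0))*1e3,"rim",tob(cast(c0,(503,184),.158))*1e3)
c=r.capture("top");cv2.imwrite("pics/t7.png",cv2.resize(c["pixels"][160:310,240:440],None,fx=4,fy=4,interpolation=cv2.INTER_CUBIC))
P=deproj(c);B=tob(P)*1e3
k=(abs(B[...,0])<76)&(B[...,1]>80)&(B[...,1]<166);print("pan z pct",np.percentile(P[k][:,2],[5,50,90,97,100]).round(3))
```

```text
cruet foot [[ 125.13946756 -363.07538178]] rim [[ 118.75882568 -353.81344588]]
pan z pct [0.007 0.555 0.581 0.582 0.612]
```

View pics/t7.png

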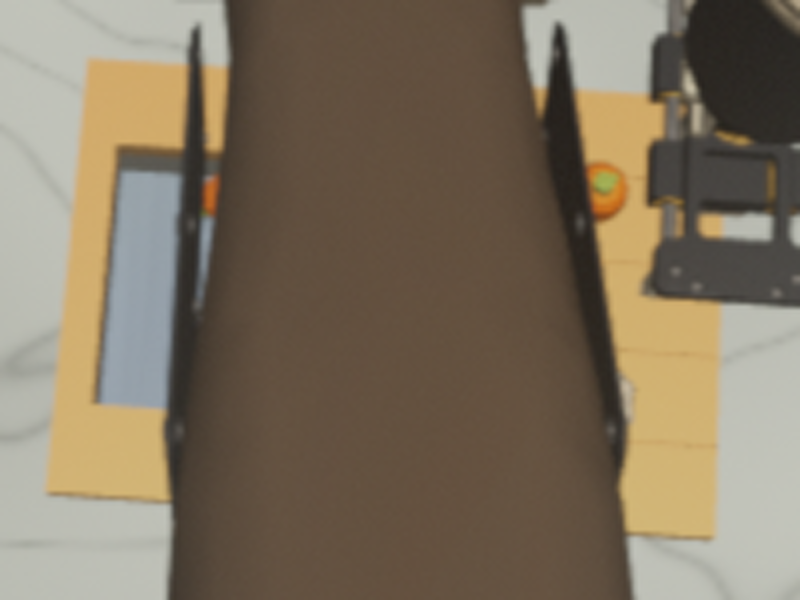

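The top view shows orange at (212,193), inside the opening, so the first carrot is in the pan. The second carrot (605,190) stands clear ahead of the fingers.

Request:
{"op": "apply_moves", "data": {
  "slide": [
    [-0.04, -0.01, 0.2],
    [0, 0, 0.2],
    [0, 0, 0.2],
    [0, 0, 0]
  ],
  "turn": [
    [0, 0, -0.0019],
    [0, 0, 0],
    [0, 0, 0],
    [0, 0, 0]
  ],
  "jaw": [0.8, 0.8, 0.8, 0.8]
}}

```text
time_s: 8.25
tcp_pos: [0.6012, -0.1971, 0.0773]
eef_rot: [179.7, 0.0, -95.5]
contact_force: [-0.5, -0.4, -0.8]
gripper_width: 0.0172
```

Run:
```python
from h import *
from plant import r
c=r.capture("wrist");tips(c,r)
plan(r,52,92,8-33)
```

```text
finger px 2409 z lowest 1/5/10% [0.0954 0.0984 0.1006] tcp z 0.0791
near face y -158.0 x range [38.6 85.7]
t 8.3 rot [ 1.7984e+02 -1.0000e-02 -9.5450e+01] w 0.0174 at board [  64.4 -147.3] tip -24.9 F [ 0.18 -1.25 -0.18]
delta tool (fullscale) [-2.393e+00  1.180e-01  1.000e-03] turn [ 0.0019 -0.0001  0.0015]
```

Request:
{"op": "apply_moves", "data": {
  "slide": [
    [-0.06, 0.003, 0],
    [-0.08, 0.004, 0],
    [-0.09, 0.004, 0],
    [-0.09, 0.004, 0],
    [-0.09, 0.004, 0],
    [-0.09, 0.004, 0],
    [-0.09, 0.004, 0],
    [-0.09, 0.004, 0]
  ],
  "turn": [
    [0.002, 0, 0.0015],
    [0, 0, 0],
    [0, 0, 0],
    [0, 0, 0],
    [0, 0, 0],
    [0, 0, 0],
    [0, 0, 0],
    [0, 0, 0]
  ],
  "jaw": [0.8, 0.8, 0.8, 0.8, 0.8, 0.8, 0.8, 0.8]
}}

```text
time_s: 9.1
tcp_pos: [0.6069, -0.1285, 0.0801]
eef_rot: [-179.8, 0.0, -95.6]
contact_force: [0.2, -0.2, 1.0]
gripper_width: 0.0176
```

Run:
```python
from h import *
from plant import r
plan(r,52,92,8-33)
c=r.capture("scene");objs(c);cv2.imwrite("pics/s8.png",cv2.resize(c["pixels"][130:330,180:440],None,fx=3,fy=3,interpolation=cv2.INTER_CUBIC))
```

```text
t 9.1 rot [-179.83    0.    -95.57] w 0.0176 at board [ 62.1 -78.4] tip -23.9 F [ 0.2  -0.23  1.  ]
delta tool (fullscale) [-1.704  0.101  0.011] turn [-0.0019  0.      0.0002]
n 160 px [313 217  15  16] board mid [-53.2  17. ] mean [-49.6  19.8] ext [37. 37.] zmax 0.132 hsv [ 47. 125.  62.]
n 167 px [283 221  15  15] board mid [ -1.6 -44.7] mean [  4.2 -42. ] ext [39. 38.] zmax 0.134 hsv [ 47. 124.  62.]
n 174 px [260 228  20  22] board mid [ 61.  -61.2] mean [ 67.4 -57.7] ext [53. 46.] zmax 0.135 hsv [ 11.  174.5 103. ]
```

View pics/s8.png

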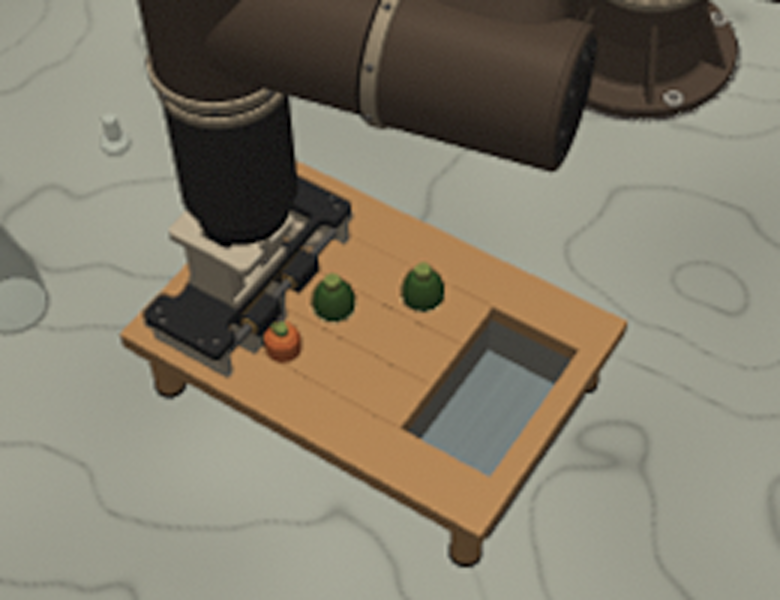

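The second carrot (283,342) is nested in front of the fingers and clear of the courgette (333,298). Continuing.

Request:
{"op": "apply_moves", "data": {
  "slide": [
    [-0.08, 0.004, 0],
    [-0.09, 0.004, 0],
    [-0.09, 0.004, 0],
    [-0.09, 0.004, 0],
    [-0.09, 0.006, 0],
    [-0.09, 0.006, 0],
    [-0.09, 0.008, 0],
    [-0.09, 0.008, 0]
  ],
  "turn": [
    [-0.0019, 0, 0],
    [0, 0, 0],
    [0, 0, 0],
    [0, 0, 0],
    [0, 0, 0],
    [0, 0, 0],
    [0, 0, 0],
    [0, 0, 0]
  ],
  "jaw": [0.8, 0.8, 0.8, 0.8, 0.8, 0.8, 0.8, 0.8]
}}

```text
time_s: 9.95
tcp_pos: [0.6094, -0.0575, 0.0801]
eef_rot: [-180.0, -0.0, -95.6]
contact_force: [-0.4, 1.1, -0.1]
gripper_width: 0.0177
```

Request:
{"op": "apply_moves", "data": {
  "slide": [
    [-0.09, 0.008, 0],
    [-0.09, 0.008, 0],
    [-0.09, 0.008, 0],
    [-0.09, 0.008, 0],
    [-0.09, 0.008, 0],
    [-0.09, 0.008, 0],
    [-0.08, 0.006, 0],
    [-0.08, 0.006, 0]
  ],
  "turn": [
    [0, 0, 0],
    [0, 0, 0],
    [0, 0, 0],
    [0, 0, 0],
    [0, 0, 0],
    [0, 0, 0],
    [0, 0, 0],
    [0, 0, 0]
  ],
  "jaw": [0.8, 0.8, 0.8, 0.8, 0.8, 0.8, 0.8, 0.8]
}}

```text
time_s: 10.75
tcp_pos: [0.6103, 0.0126, 0.0802]
eef_rot: [-180.0, -0.0, -95.6]
contact_force: [0.2, -1.0, -0.1]
gripper_width: 0.0174
```

Run:
```python
from h import *
from plant import r
plan(r,52,92,8-33)
c=r.capture("scene");objs(c);cv2.imwrite("pics/s9.png",cv2.resize(c["pixels"][130:330,180:440],None,fx=3,fy=3,interpolation=cv2.INTER_CUBIC))
```

```text
t 10.75 rot [-179.99   -0.    -95.57] w 0.0174 at board [51.8 62.4] tip -23.8 F [ 0.19 -0.97 -0.09]
delta tool (fullscale) [-0.296 -0.002  0.012] turn [-0.0001 -0.      0.0001]
n 264 px [274 193  17  20] board mid [ -59.7 -111.3] mean [ -51.7 -106.4] ext [54. 52.] zmax 0.151 hsv [ 18.   59.  145.5]
n 62 px [283 221   9  15] board mid [  3.4 -49.2] mean [  7.9 -50.6] ext [30. 29.] zmax 0.133 hsv [ 38.5 128.5  64. ]
n 126 px [310 259  18  12] board mid [56.7 85.3] mean [57.8 88.6] ext [41. 34.] zmax 0.125 hsv [ 11. 177. 122.]
```

View pics/s9.png

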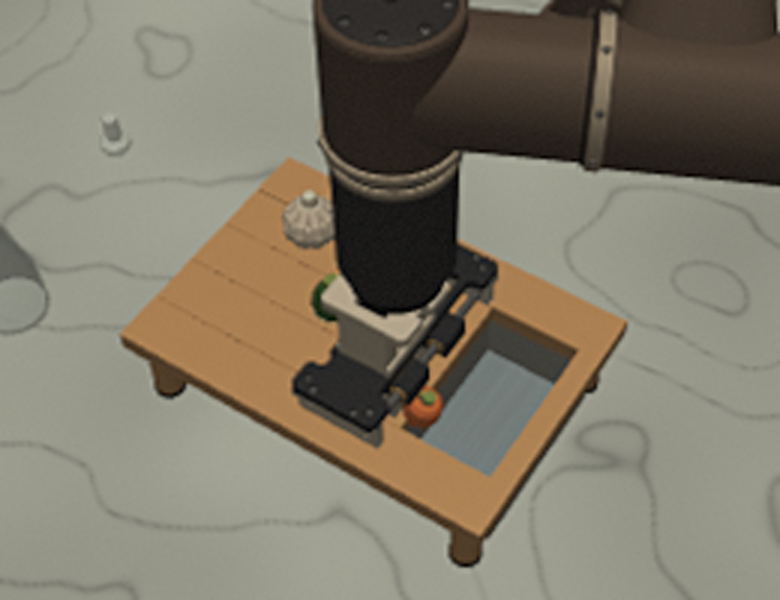

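The carrot (425,405) is going over the edge, so I'll finish the push.

Request:
{"op": "apply_moves", "data": {
  "slide": [
    [-0.07, 0, 0],
    [-0.08, 0, 0],
    [-0.08, 0, 0],
    [-0.06, 0, 0],
    [0, 0, 0],
    [0, 0, -0.3],
    [0, 0, -0.3]
  ],
  "turn": [
    [0, 0, 0],
    [0, 0, 0],
    [0, 0, 0],
    [0, 0, 0],
    [0, 0, 0],
    [0, 0, 0],
    [0, 0, 0]
  ],
  "jaw": [0.8, 0.8, 0.8, 0.8, 0.8, 0.8, 0.8]
}}

```text
time_s: 11.5
tcp_pos: [0.6123, 0.0405, 0.1399]
eef_rot: [179.9, -0.1, -95.6]
contact_force: [1.1, 0.9, -0.3]
gripper_width: 0.0176
```

Run:
```python
from h import *
from plant import r
c=r.capture("scene");objs(c);cv2.imwrite("pics/s10.png",cv2.resize(c["pixels"][130:330,180:440],None,fx=3,fy=3,interpolation=cv2.INTER_CUBIC))
plan(r,-53.5,-20,8-33)
```

```text
n 280 px [274 193  19  20] board mid [ -60.  -110.5] mean [ -53.1 -105.6] ext [53. 54.] zmax 0.151 hsv [ 18.   59.  144.5]
n 171 px [283 221  15  15] board mid [ -0.6 -45.2] mean [  4.1 -41.6] ext [39. 39.] zmax 0.133 hsv [ 47. 126.  59.]
t 11.55 rot [-1.7965e+02  5.0000e-02 -9.5510e+01] w 0.0174 at board [54.3 91.1] tip 42.3 F [3.04 0.03 5.86]
delta tool (fullscale) [1.11  1.083 0.665] turn [-0.0041  0.0006  0.0008]
```

View pics/s10.png

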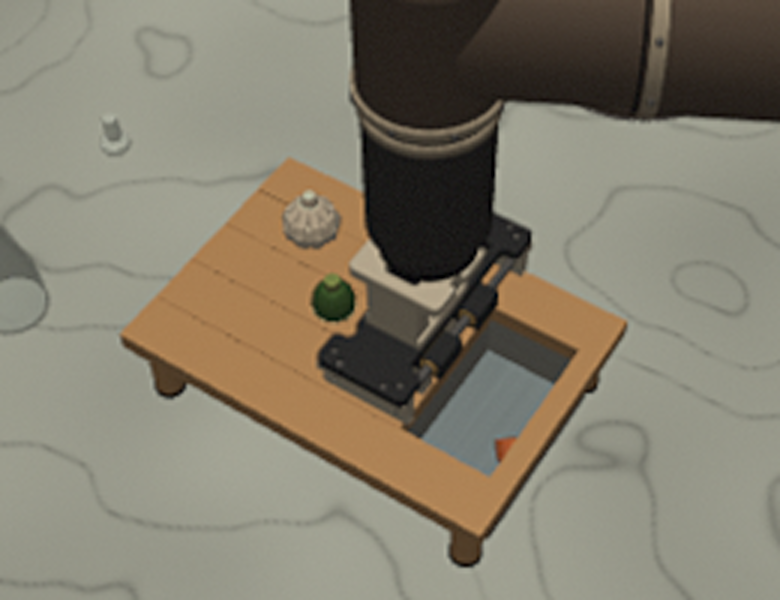

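Request:
{"op": "apply_moves", "data": {
  "slide": [
    [0.28, 0.27, 0],
    [0.28, 0.27, 0],
    [0.28, 0.27, 0],
    [0.27, 0.27, 0],
    [0, 0, 0]
  ],
  "turn": [
    [0, 0, 0.0],
    [0, 0, 0],
    [0, 0, 0],
    [0, 0, 0],
    [0, 0, 0]
  ],
  "jaw": [0.78, 0.78, 0.78, 0.78, 0.78]
}}

```text
time_s: 12.05
tcp_pos: [0.491, -0.0614, 0.1402]
eef_rot: [179.9, 0.0, -95.7]
contact_force: [0.6, 0.5, 0.1]
gripper_width: 0.0195
```

Run:
```python
from h import *
from plant import r
plan(r,-53.5,-20,8-33)
c=r.capture("wrist");tips(c,r);cv2.imwrite("pics/w11.png",c["pixels"])
```

```text
t 12.05 rot [ 1.7995e+02  2.0000e-02 -9.5710e+01] w 0.0195 at board [-59.7 -22.8] tip 36.2 F [0.62 0.48 0.08]
delta tool (fullscale) [-0.028 -0.063  0.612] turn [ 0.0006  0.0002 -0.0015]
finger px 2473 z lowest 1/5/10% [0.1574 0.1612 0.1634] tcp z 0.1406
near face y -33.7 x range [-85.2 -36.6]
```

View pics/w11.png

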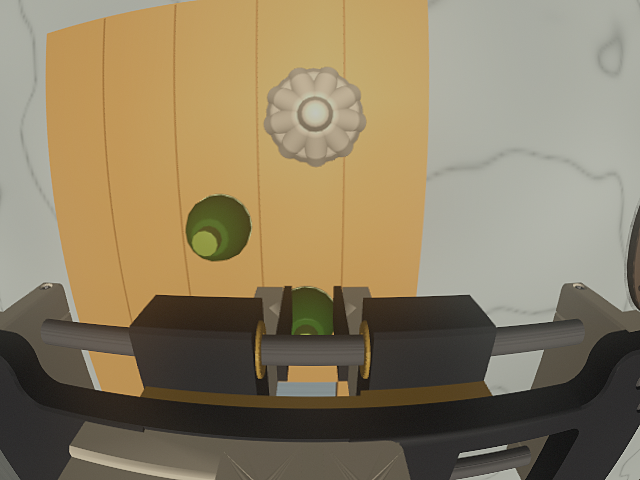

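Request:
{"op": "apply_moves", "data": {
  "slide": [
    [0, -0.06, 0.2],
    [0, 0, 0.2],
    [0, 0, 0.2],
    [0, 0, 0]
  ],
  "turn": [
    [0, 0, -0.0015],
    [0, 0, 0],
    [0, 0, 0],
    [0, 0, 0]
  ],
  "jaw": [0.78, 0.78, 0.78, 0.78]
}}

```text
time_s: 12.5
tcp_pos: [0.4996, -0.0598, 0.0778]
eef_rot: [179.8, -0.1, -95.5]
contact_force: [-0.4, 0.6, -0.9]
gripper_width: 0.019
```

Run:
```python
from h import *
from plant import r
plan(r,-50,92,8-33)
c=r.capture("wrist");tips(c,r);cv2.imwrite("pics/w12.png",c["pixels"])
```

```text
t 12.5 rot [ 1.7977e+02 -7.0000e-02 -9.5460e+01] w 0.019 at board [-51.4 -20.4] tip -26.2 F [-0.36  0.6  -0.9 ]
delta tool (fullscale) [-1.124 -0.016 -0.014] turn [ 0.0027 -0.0008  0.0014]
finger px 2732 z lowest 1/5/10% [0.0947 0.0987 0.1009] tcp z 0.0793
near face y -31.2 x range [-76.6 -18.1]
```

View pics/w12.png

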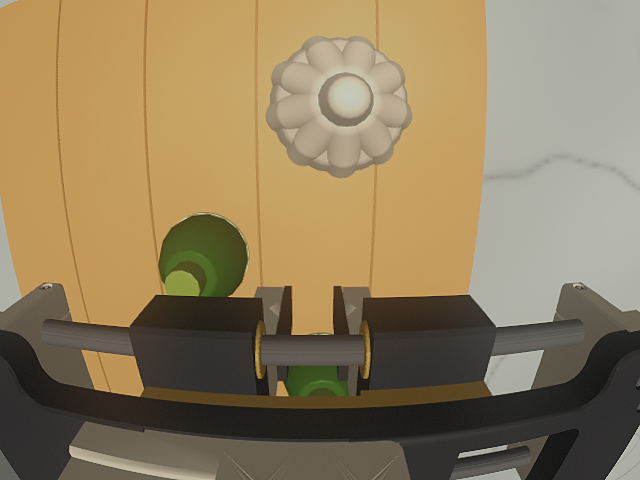

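Wrist view: the courgette (318,375) is nearly centred behind the finger gap. The other courgette (205,255) and the garlic (340,105) are clear of the fingers. Pushing.

Request:
{"op": "apply_moves", "data": {
  "slide": [
    [-0.06, 0.015, 0],
    [-0.08, 0, 0],
    [-0.08, 0, 0],
    [-0.08, 0, 0],
    [-0.08, 0, 0],
    [-0.08, 0, 0],
    [-0.08, 0, 0],
    [-0.08, 0, 0]
  ],
  "turn": [
    [0.002, 0, 0.0014],
    [0, 0, 0],
    [0, 0, 0],
    [0, 0, 0],
    [0, 0, 0],
    [0, 0, 0],
    [0, 0, 0],
    [0, 0, 0]
  ],
  "jaw": [0.78, 0.78, 0.78, 0.78, 0.78, 0.78, 0.78, 0.78]
}}

```text
time_s: 13.35
tcp_pos: [0.5053, 0.0028, 0.0801]
eef_rot: [-179.8, -0.0, -95.6]
contact_force: [0.7, -1.1, 0.8]
gripper_width: 0.0189
```

Run:
```python
from h import *
from plant import r
plan(r,-50,94,8-33)
c=r.capture("scene");objs(c);cv2.imwrite("pics/s13.png",cv2.resize(c["pixels"][130:330,180:440],None,fx=3,fy=3,interpolation=cv2.INTER_CUBIC))
```

```text
t 13.35 rot [-179.82   -0.    -95.56] w 0.0189 at board [-51.7  42.5] tip -23.9 F [ 0.69 -1.09  0.8 ]
delta tool (fullscale) [-0.515 -0.018  0.011] turn [-0.0021 -0.      0.0003]
n 280 px [274 193  19  20] board mid [ -60.5 -111.5] mean [ -53.  -105.6] ext [52. 52.] zmax 0.152 hsv [ 18.   59.  141.5]
n 151 px [283 221  14  16] board mid [  0.7 -45. ] mean [  5.4 -42.9] ext [35. 38.] zmax 0.132 hsv [ 47. 124.  60.]
n 174 px [324 227  20  16] board mid [-48.5  66.3] mean [-43.7  70.4] ext [43. 43.] zmax 0.134 hsv [ 47. 122.  58.]
```

View pics/s13.png

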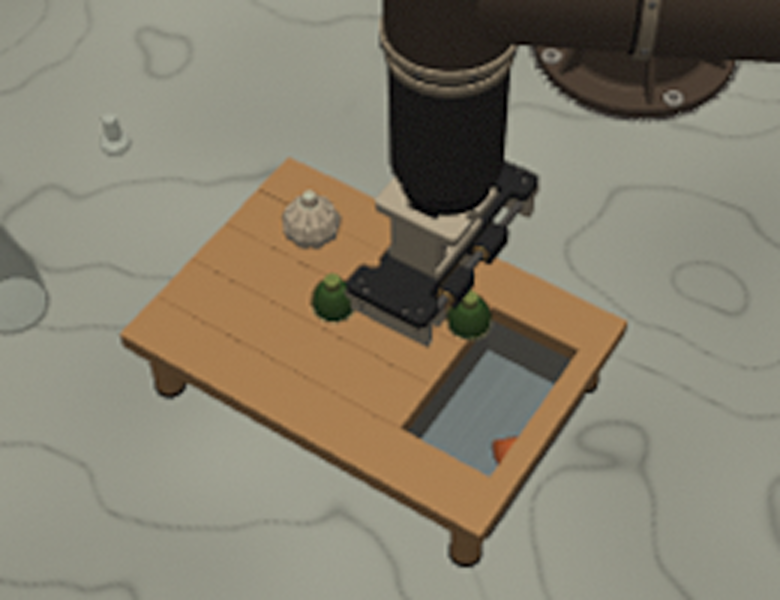

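The courgette (468,315) is at the opening's edge. I'll push it over and lift.

Request:
{"op": "apply_moves", "data": {
  "slide": [
    [-0.07, -0.005, 0],
    [-0.08, -0.005, 0],
    [-0.08, -0.005, 0],
    [-0.08, -0.005, 0],
    [-0.08, 0, 0],
    [-0.08, 0, 0],
    [-0.05, 0, 0],
    [0, 0, 0]
  ],
  "turn": [
    [-0.002, 0, 0],
    [0, 0, 0],
    [0, 0, 0],
    [0, 0, 0],
    [0, 0, 0],
    [0, 0, 0],
    [0, 0, 0],
    [0, 0, 0]
  ],
  "jaw": [0.78, 0.78, 0.78, 0.78, 0.78, 0.78, 0.78, 0.78]
}}

```text
time_s: 14.2
tcp_pos: [0.5124, 0.0543, 0.0801]
eef_rot: [-180.0, 0.0, -95.5]
contact_force: [0.6, -0.1, 0.6]
gripper_width: 0.019
```

Request:
{"op": "apply_moves", "data": {
  "slide": [
    [0, 0, -0.3],
    [0, 0, -0.3],
    [0, 0, 0]
  ],
  "turn": [
    [0, 0, 0],
    [0, 0, 0],
    [0, 0, 0]
  ],
  "jaw": [0.78, 0.78, 0.78]
}}

```text
time_s: 14.5
tcp_pos: [0.5147, 0.0543, 0.1441]
eef_rot: [-179.6, 0.1, -95.5]
contact_force: [0.5, 0.4, -0.7]
gripper_width: 0.0189
```

Run:
```python
from h import *
from plant import r
c=r.capture("scene");objs(c);cv2.imwrite("pics/s14.png",cv2.resize(c["pixels"][130:330,180:440],None,fx=3,fy=3,interpolation=cv2.INTER_CUBIC))
plan(r,2,-84,8-33)
```

```text
n 281 px [274 193  19  20] board mid [ -61.8 -109.8] mean [ -53.1 -105.7] ext [56. 52.] zmax 0.15 hsv [ 18.  59. 141.]
n 167 px [283 221  15  15] board mid [ -1.1 -44.2] mean [  4.1 -41.9] ext [40. 40.] zmax 0.135 hsv [ 47. 125.  57.]
t 14.55 rot [-1.7978e+02  1.2000e-01 -9.5560e+01] w 0.0193 at board [-48.6  94.2] tip 38.1 F [-0.03  0.62 -0.22]
delta tool (fullscale) [ 1.784 -0.503  0.629] turn [-0.0025  0.0014  0.0002]
```

View pics/s14.png

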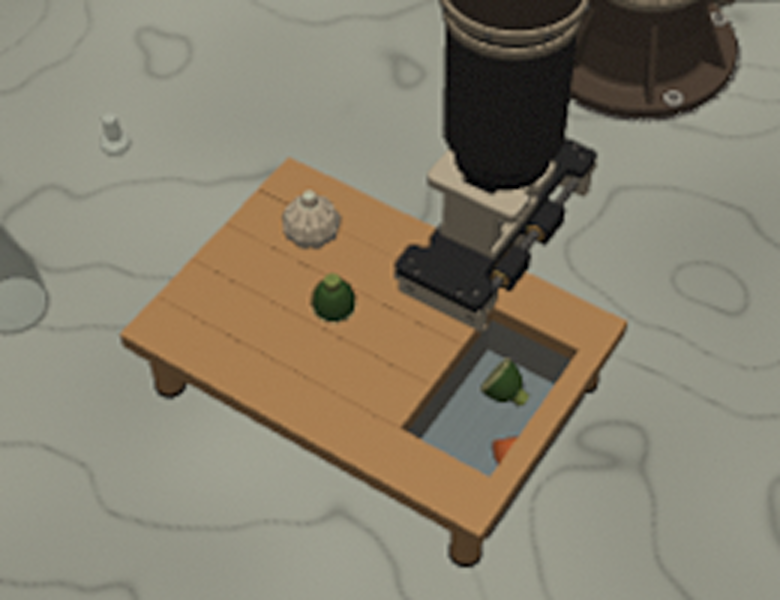

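The second courgette end lies in the pan (503,380) beside an orange end (505,450). The last courgette (333,298) remains.

Request:
{"op": "apply_moves", "data": {
  "slide": [
    [0.35, -0.1, 0],
    [0.35, -0.1, 0],
    [0.35, -0.1, 0],
    [0.35, -0.1, 0],
    [0.35, -0.1, 0],
    [0, 0, 0],
    [0, 0, 0]
  ],
  "turn": [
    [0, 0, 0],
    [0, 0, 0],
    [0, 0, 0],
    [0, 0, 0],
    [0, 0, 0],
    [0, 0, 0],
    [0, 0, 0]
  ],
  "jaw": [0.78, 0.78, 0.78, 0.78, 0.78, 0.78, 0.78]
}}

```text
time_s: 15.25
tcp_pos: [0.5443, -0.1263, 0.1389]
eef_rot: [179.9, -0.0, -95.7]
contact_force: [-0.2, 0.7, 0.4]
gripper_width: 0.0192
```

Run:
```python
from h import *
from plant import r
plan(r,1,-81,8-33)
c=r.capture("wrist");tips(c,r);cv2.imwrite("pics/w15.png",c["pixels"])
```

```text
t 15.25 rot [ 1.799e+02 -1.000e-02 -9.571e+01] w 0.0192 at board [ -0.4 -82.3] tip 34.9 F [-0.23  0.69  0.35]
delta tool (fullscale) [-0.013 -0.015  0.599] turn [ 0.0012 -0.0001 -0.0015]
finger px 2708 z lowest 1/5/10% [0.1555 0.1598 0.1621] tcp z 0.1392
near face y -93.0 x range [-25.8  22.7]
```

View pics/w15.png

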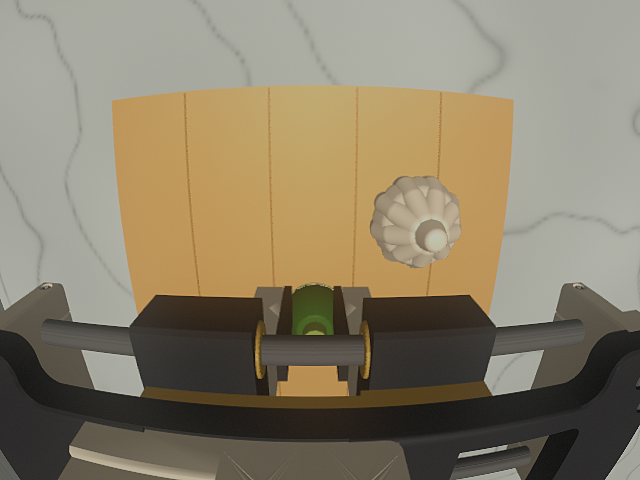

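The fingers are in line with the courgette (313,310), and the garlic (417,222) is off to the side. Descending.

Request:
{"op": "apply_moves", "data": {
  "slide": [
    [0, -0.01, 0.15],
    [0, 0, 0.15],
    [0, 0, 0.15],
    [0, 0, 0.14],
    [0, 0, 0]
  ],
  "turn": [
    [0, 0, -0.0015],
    [0, 0, 0],
    [0, 0, 0],
    [0, 0, 0],
    [0, 0, 0]
  ],
  "jaw": [0.78, 0.78, 0.78, 0.78, 0.78]
}}

```text
time_s: 15.8
tcp_pos: [0.5444, -0.1244, 0.0792]
eef_rot: [179.8, -0.0, -95.4]
contact_force: [-0.5, -0.2, -0.6]
gripper_width: 0.0195
```

Run:
```python
from h import *
from plant import r
c=r.capture("wrist");tips(c,r);cv2.imwrite("pics/w16.png",c["pixels"])
plan(r,0,94,8-33)
```

```text
finger px 2702 z lowest 1/5/10% [0.096  0.1001 0.1024] tcp z 0.0804
near face y -91.1 x range [-25.6  22.8]
t 15.85 rot [ 1.7989e+02 -2.0000e-02 -9.5360e+01] w 0.0193 at board [  0.4 -80.4] tip -23.6 F [ 0.12 -0.03 -0.29]
delta tool (fullscale) [-1.744 -0.003  0.013] turn [ 0.0013 -0.0002  0.0026]
```

View pics/w16.png

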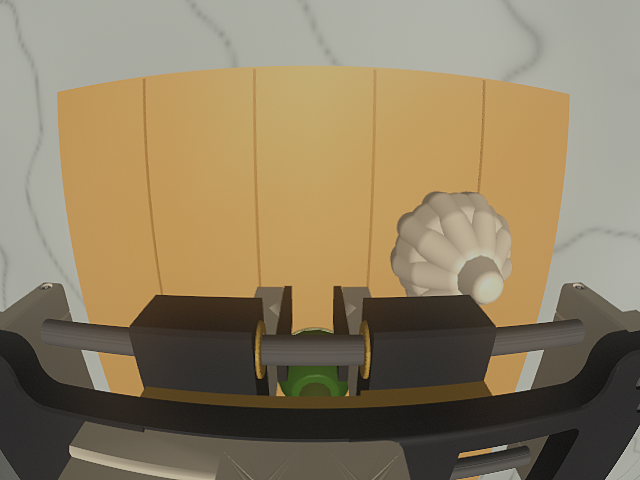

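The garlic (455,245) is untouched and the courgette (315,375) is centred behind the gap. Pushing straight along.

Request:
{"op": "apply_moves", "data": {
  "slide": [
    [-0.06, 0, 0],
    [-0.08, 0, 0],
    [-0.09, 0, 0],
    [-0.09, 0, 0],
    [-0.09, 0, 0],
    [-0.09, 0, 0],
    [-0.09, 0, 0],
    [-0.09, 0, 0]
  ],
  "turn": [
    [0.001, 0, 0.002],
    [0, 0, 0],
    [0, 0, 0],
    [0, 0, 0],
    [0, 0, 0],
    [0, 0, 0],
    [0, 0, 0],
    [0, 0, 0]
  ],
  "jaw": [0.78, 0.78, 0.78, 0.78, 0.78, 0.78, 0.78, 0.78]
}}

```text
time_s: 16.65
tcp_pos: [0.5528, -0.057, 0.0811]
eef_rot: [-179.9, 0.0, -95.6]
contact_force: [-0.4, -0.4, 0.2]
gripper_width: 0.0195
```

Request:
{"op": "apply_moves", "data": {
  "slide": [
    [-0.09, 0, 0],
    [-0.09, 0, 0],
    [-0.09, 0, 0],
    [-0.09, 0, 0],
    [-0.08, 0, 0],
    [-0.08, 0, 0],
    [-0.08, 0, 0]
  ],
  "turn": [
    [0, 0, 0],
    [0, 0, 0],
    [0, 0, 0],
    [0, 0, 0],
    [0, 0, 0],
    [0, 0, 0],
    [0, 0, 0]
  ],
  "jaw": [0.78, 0.78, 0.78, 0.78, 0.78, 0.78, 0.78]
}}

```text
time_s: 17.35
tcp_pos: [0.5587, 0.0026, 0.0811]
eef_rot: [-179.9, 0.0, -95.6]
contact_force: [0.7, -0.3, 0.1]
gripper_width: 0.0193
```

Run:
```python
from h import *
from plant import r
plan(r,0,94,8-33)
c=r.capture("scene");objs(c);cv2.imwrite("pics/s17.png",cv2.resize(c["pixels"][130:330,180:440],None,fx=3,fy=3,interpolation=cv2.INTER_CUBIC))
```

```text
t 17.35 rot [-179.91    0.    -95.6 ] w 0.0193 at board [ 1.4 47.4] tip -22.9 F [ 0.69 -0.3   0.14]
delta tool (fullscale) [-0.466  0.014  0.021] turn [-0.0011  0.     -0.0003]
n 282 px [274 193  19  20] board mid [ -60.7 -109.9] mean [ -53.1 -105.6] ext [53. 51.] zmax 0.149 hsv [ 18.  59. 143.]
n 176 px [315 241  20  16] board mid [ 5.6 72.5] mean [ 8.8 75.9] ext [46. 43.] zmax 0.134 hsv [ 47.  122.5  58.5]
```

View pics/s17.png

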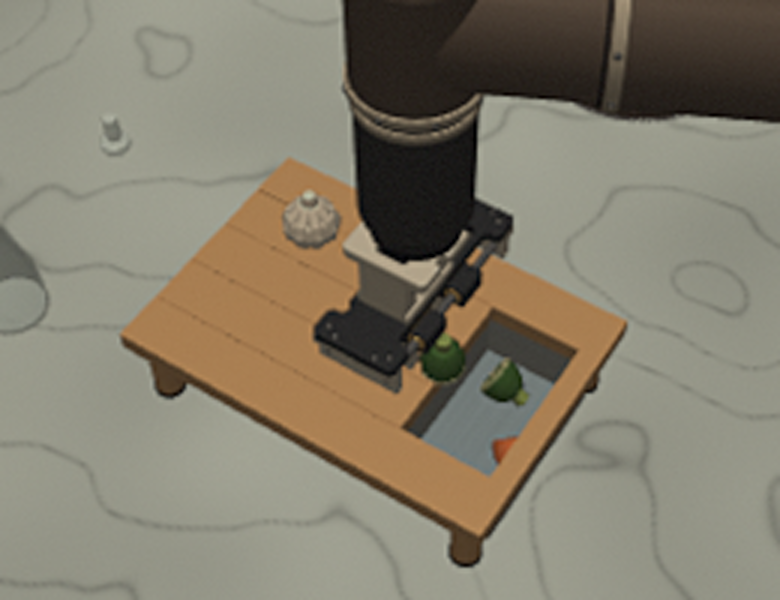

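The last courgette (442,358) is at the edge. I'll push it over.

Request:
{"op": "apply_moves", "data": {
  "slide": [
    [-0.07, 0, 0],
    [-0.08, 0, 0],
    [-0.08, 0, 0],
    [-0.08, 0, 0],
    [-0.08, 0, 0],
    [-0.08, 0, 0],
    [0, 0, 0],
    [0, 0, 0]
  ],
  "turn": [
    [0, 0, 0],
    [0, 0, 0],
    [0, 0, 0],
    [0, 0, 0],
    [0, 0, 0],
    [0, 0, 0],
    [0, 0, 0],
    [0, 0, 0]
  ],
  "jaw": [0.78, 0.78, 0.78, 0.78, 0.78, 0.78, 0.78, 0.78]
}}

```text
time_s: 18.2
tcp_pos: [0.5631, 0.0489, 0.0811]
eef_rot: [-179.9, -0.0, -95.6]
contact_force: [-0.8, 0.1, 0.5]
gripper_width: 0.0194
```

Request:
{"op": "apply_moves", "data": {
  "slide": [
    [0, 0, -0.3],
    [0, 0, -0.4],
    [0, 0, -0.4],
    [0.3, 0.3, -0.2],
    [0.4, 0.4, 0],
    [0.4, 0.3, 0],
    [0.4, 0.2, 0],
    [0, 0, 0]
  ],
  "turn": [
    [0, 0, 0],
    [0, 0, 0],
    [0, 0, 0],
    [0, 0, 0],
    [0, 0, 0],
    [0, 0, 0],
    [0, 0, 0],
    [0, 0, 0]
  ],
  "jaw": [0.78, 0.78, 0.78, 0.78, 0.78, 0.78, 0.78, 0.78]
}}

```text
time_s: 19.0
tcp_pos: [0.4307, -0.0876, 0.2114]
eef_rot: [-179.9, 0.0, -95.8]
contact_force: [0.7, 0.3, 0.4]
gripper_width: 0.0193
```

Run:
```python
from h import *
from plant import r
plan(r,0,0,100)
c=r.capture("scene");objs(c);cv2.imwrite("pics/s18.png",cv2.resize(c["pixels"][130:330,180:440],None,fx=3,fy=3,interpolation=cv2.INTER_CUBIC))
c=r.capture("top");cv2.imwrite("pics/t18.png",c["pixels"])
```

```text
t 19.0 rot [-1.7988e+02  3.0000e-02 -9.5780e+01] w 0.0193 at board [-117.3  -54.8] tip 107.4 F [0.75 0.31 0.41]
delta tool (fullscale) [-0.552 -1.17   0.076] turn [-0.0014  0.0003 -0.0023]
n 278 px [274 193  19  20] board mid [ -62.5 -110.2] mean [ -53.2 -105.7] ext [58. 51.] zmax 0.15 hsv [ 18.  59. 138.]
```

View pics/s18.png

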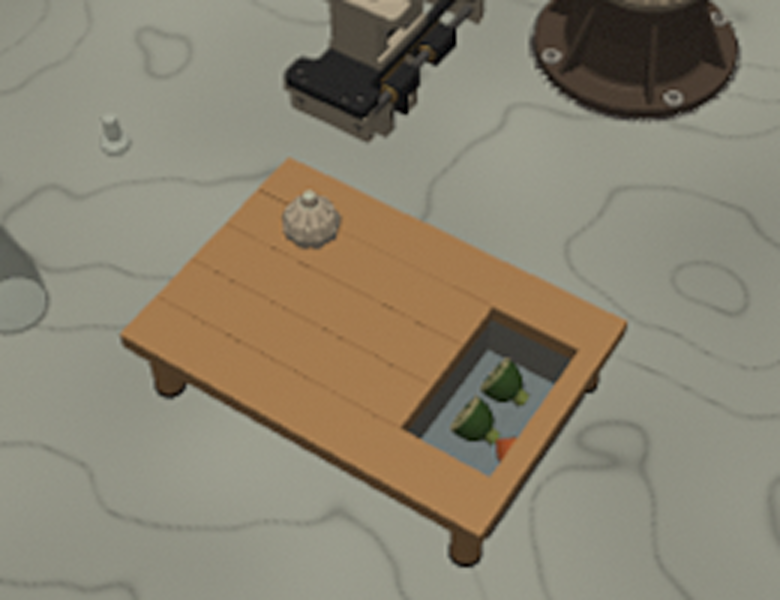

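View pics/t18.png

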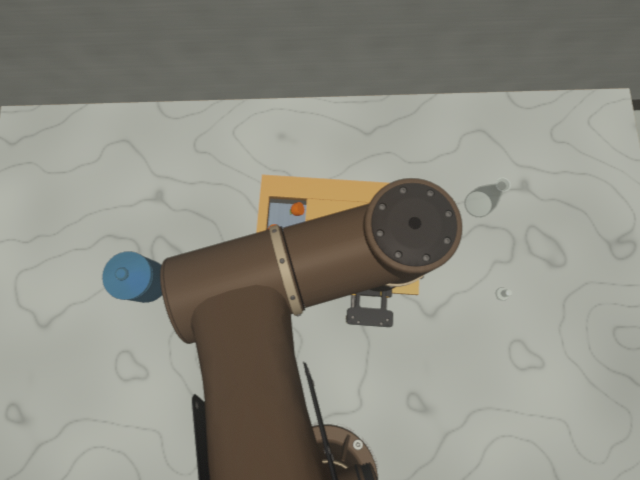

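The board now holds only the garlic. Both courgettes are visible in the pan at (503,380) and (475,418), with orange at (505,450). I'll move the arm out of the way to check for both carrots.

Request:
{"op": "apply_moves", "data": {
  "slide": [
    [0.4, 0.05, -0.05],
    [0.4, 0.1, -0.05],
    [0.4, 0.1, -0.05],
    [0.4, 0.1, -0.05],
    [0.4, 0.1, 0],
    [0.4, 0.1, 0],
    [0.3, 0.1, 0],
    [0, 0, 0]
  ],
  "turn": [
    [0, 0, 0],
    [0, 0, 0],
    [0, 0, 0],
    [0, 0, 0],
    [0, 0, 0],
    [0, 0, 0],
    [0, 0, 0],
    [0, 0, 0]
  ],
  "jaw": [0.78, 0.78, 0.78, 0.78, 0.78, 0.78, 0.78, 0.78]
}}

```text
time_s: 19.9
tcp_pos: [0.3424, -0.3494, 0.2301]
eef_rot: [-180.0, 0.0, -95.8]
contact_force: [-0.1, 0.8, -0.6]
gripper_width: 0.0192
```

Run:
```python
from h import *
from plant import r
plan(r,0,0,100)
c=r.capture("top");objs(c);cv2.imwrite("pics/t19.png",cv2.resize(c["pixels"][160:310,240:440],None,fx=4,fy=4,interpolation=cv2.INTER_CUBIC))
P=deproj(c);B=tob(P)*1e3
k=(abs(B[...,0])<84)&(B[...,1]>72)&(B[...,1]<174)&(P[...,2]<.085);print("pan z pct",np.percentile(P[k][:,2],[5,50,90,97,100]).round(3))
c0=dict(np.load("top0.npz"))
for n,(x0,y0,x1,y1) in dict(canister=(95,240,175,310),cruet=(455,170,520,225),stopper=(490,280,520,305)).items():
    print(n,"mean abs pix diff",np.abs(c["pixels"][y0:y1,x0:x1].astype(int)-c0["pixels"][y0:y1,x0:x1]).mean().round(2))
```

```text
t 19.9 rot [-180.      0.    -95.77] w 0.0192 at board [-179.7 -323.9] tip 126.1 F [-0.13  0.77 -0.58]
delta tool (fullscale) [-3.245 -1.786  0.261] turn [-0.      0.     -0.0022]
n 456 px [374 248  25  25] board mid [ -60.5 -110.5] mean [ -62.9 -109.2] ext [54. 54.] zmax 0.149 hsv [ 19.  58. 167.]
pan z pct [0.006 0.011 0.045 0.076 0.085]
canister mean abs pix diff 15.02
cruet mean abs pix diff 42.45
stopper mean abs pix diff 78.55
```

View pics/t19.png

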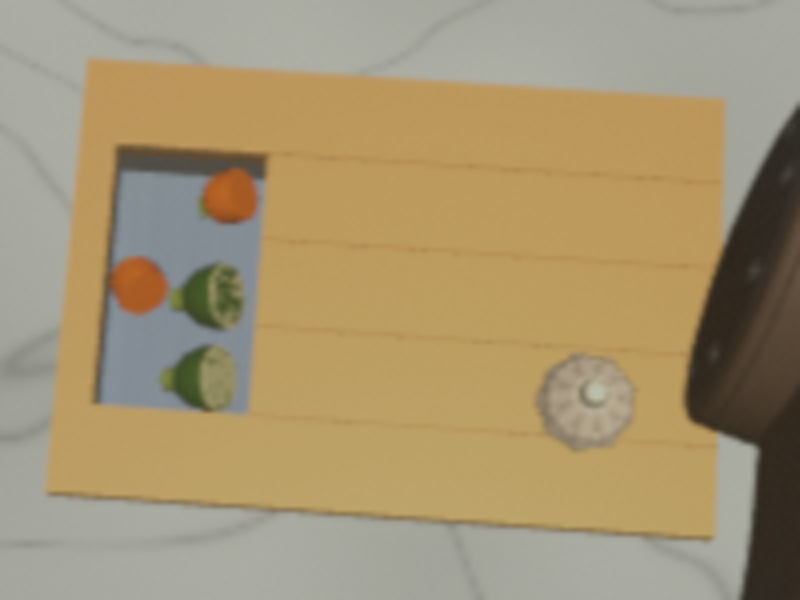

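All four ends lie in the pan: carrots at (230,195) and (138,285), courgettes at (210,297) and (205,378). The garlic is unmoved. The large bystander pixel differences come from the arm blocking the view and a brightness change. In the earlier clear top view (t18) the canister, cruet and stopper sit at their original pixels.

Run:
```python
from plant import r
print(r.close_job())
```

```text
the job is handed in; nothing more can be done
None
```

All four ends are in the pan. I swept the two carrot ends first and then the two courgette ends, pushing each with the nearly closed fingertips across the board and through the opening. I handed the job in at about 20 s, under the 56 s limit.

- **Final checks:** the last top view shows both carrots and both courgettes lying in the pan and only the garlic on the board. The garlic is within about 1 mm of where it started. Wrist force readings at the end of each move were only about 1 N.
- **A disagreement with the specification:** the real fingertips were about 33 mm higher than the reported TCP position and `tips_ahead` imply, in both the scene and wrist depth images. Because of this, my first sweep passed over the first carrot without touching it. I then took the height from the wrist depth and swept again.
- **A check that failed:** my before-and-after pixel comparison of the canister, cruet and stopper gave no usable result, because of a brightness change and the arm blocking the view. By eye they stood at their original pixels in a clear top view just before the last arm move. That move passed well above the stopper and away from the other two.

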